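# Load, pin and index the slide carousel

### The job

Stack all the blue slide cases squarely in one column on the carousel's grey plate, each with its tab eyelet over the rod socket. Then push the locking rod down through all the eyelets fully home into the socket, let go of it, and only then turn the carousel by its handle a quarter turn anticlockwise, past the click to its far stop. Leave the bottles and the beaker where they are.

Things in the scene. Friction and masses are not known exactly. Their poses are not given: they have to be found in the camera images.
- carousel (a joint): Turning angle of the carousel platform about the vertical axis, rad: 0 at the loading end stop, growing anticlockwise seen from above, up to 1.571 at the far end stop; a click detent is felt about 0.1 rad before that far stop (about 2 N at the handle) and then holds the platform there. Starts between 0 and 0.3.
- axis (a point): Point on the turning axis of the carousel, at the height of the platform's flat top (45 mm above the bench). The platform is a round white disc (200 mm across) with a raised grey plate 170 x 90 mm on it, on which cases are stacked. Its x axis points along the plate from the axis to the socket and turns with it; z is up.
- socket (a point): Centre of the mouth of the rod socket: a round blind hole 13 mm wide and 17 mm deep in the grey plate, 50 mm from the turning axis. Same axes as axis.
- handle (a point): Top centre of the carousel's black upright handle post, 20 mm thick, top 95 mm above the bench; it stands clear for about 60 mm below this point on a steel arm, 150 mm from the turning axis, 135 degrees anticlockwise from the direction of the socket, and turns with the platform.
- rod: Steel locking rod, 10 mm thick, 160 mm long, with a tapered tip at the bottom and a black round grip (18 mm thick, the top 34 mm). Origin at the tip, z along the rod to the grip. It starts upright in its stand, tip 10 mm above the bench.
- stand: Dark steel block 70 x 70 x 50 mm with an 11.5 mm wide hole, 40 mm deep, that holds the rod. It stands loose on the bench (0.9 kg); origin at the centre of its underside.
- reagent: Amber glass jar, 68 mm across, 130 mm tall, a bystander; origin at the underside.
- solvent: White plastic bottle with a red cap, 60 mm across, 150 mm tall, a bystander; origin at the underside.
- beaker: Empty glass beaker, 72 mm across, 90 mm tall, a bystander; origin at the underside.
- case0: Closed blue slide case, a box 92 (x) x 56 (y) x 22 mm (z), lying flat, with a tab 40 mm wide, 10 mm thick, 34 mm long on its +x end (z from 6 to 16 mm), that has an eyelet through it. Origin at the centre of the box's underside (as it starts), z up. The case is the same both ways up and may lie on either face. All cases are alike; absent ones read None.
- eyelet0 (a point): Centre of the upright 14 mm wide eyelet hole in the tab of case0: 63 mm along +x from the case's origin and 11 mm above its underside.
- case1: Closed blue slide case, a box 92 (x) x 56 (y) x 22 mm (z), lying flat, with a tab 40 mm wide, 10 mm thick, 34 mm long on its +x end (z from 6 to 16 mm), that has an eyelet through it. Origin at the centre of the box's underside (as it starts), z up. The case is the same both ways up and may lie on either face. All cases are alike; absent ones read None.
- eyelet1 (a point): Centre of the upright 14 mm wide eyelet hole in the tab of case1: 63 mm along +x from the case's origin and 11 mm above its underside.
- case2: Closed blue slide case, a box 92 (x) x 56 (y) x 22 mm (z), lying flat, with a tab 40 mm wide, 10 mm thick, 34 mm long on its +x end (z from 6 to 16 mm), that has an eyelet through it. Origin at the centre of the box's underside (as it starts), z up. The case is the same both ways up and may lie on either face. All cases are alike; absent ones read None.
- eyelet2 (a point): Centre of the upright 14 mm wide eyelet hole in the tab of case2: 63 mm along +x from the case's origin and 11 mm above its underside.
- case3: Closed blue slide case, a box 92 (x) x 56 (y) x 22 mm (z), lying flat, with a tab 40 mm wide, 10 mm thick, 34 mm long on its +x end (z from 6 to 16 mm), that has an eyelet through it. Origin at the centre of the box's underside (as it starts), z up. The case is the same both ways up and may lie on either face. All cases are alike; absent ones read None.
- eyelet3 (a point): Centre of the upright 14 mm wide eyelet hole in the tab of case3: 63 mm along +x from the case's origin and 11 mm above its underside.
- case4: Closed blue slide case, a box 92 (x) x 56 (y) x 22 mm (z), lying flat, with a tab 40 mm wide, 10 mm thick, 34 mm long on its +x end (z from 6 to 16 mm), that has an eyelet through it. Origin at the centre of the box's underside (as it starts), z up. The case is the same both ways up and may lie on either face. All cases are alike; absent ones read None.
- eyelet4 (a point): Centre of the upright 14 mm wide eyelet hole in the tab of case4: 63 mm along +x from the case's origin and 11 mm above its underside.
There are look-alikes about, which are no part of the job. What is shaped like the case4 but green or orange is not meant.

How it is judged:
On the way, in this order (a step that is already met when the one before it is completed fails the run):
1. all the cases stand in one square column on the carousel plate, eyelets over the socket, let go (horizontal distance between each of eyelet0, eyelet1, eyelet2, eyelet3, eyelet4 and socket below 0.006 m and angle between the x axis of each of case0, case1, case2, case3, case4 and the x axis of socket, either way round below 0.12 rad and angle between the z axis of each of case0, case1, case2, case3, case4 and the z axis of socket, either way round below 0.06 rad and height (world z) of each of case0, case1, case2, case3, case4 below 0.16 m and contact force between each of case0, case1, case2, case3, case4 and the fingers below 0.3 N and linear speed of each of case0, case1, case2, case3, case4 below 0.03 m/s and value of joint carousel below 0.7 rad), for 0.2 s.
2. the rod is home in the socket through the eyelets and let go, before the carousel is turned (all of step 1 and z of rod in the frame of socket below -0.013 m and horizontal distance between rod and socket below 0.005 m and angle between rod's own z axis and vertical below 0.12 rad and contact force between rod and the fingers below 0.3 N), for 0.2 s.
3. the carousel is turned past the click to its far stop (value of joint carousel above 1.53 rad), for 0.2 s.
At the end, for the whole second after the job is handed in: All cases at rest flat in one column, eyelets within 6 mm (from above) of the socket, square to the plate within 0.12 rad; rod tip at least 13 mm down the socket and within 5 mm of its centre, rod upright within 0.12 rad; carousel above 1.53 rad; all released (horizontal distance between each of eyelet0, eyelet1, eyelet2, eyelet3, eyelet4 and socket below 0.006 m and angle between the x axis of each of case0, case1, case2, case3, case4 and the x axis of socket, either way round below 0.12 rad and angle between the z axis of each of case0, case1, case2, case3, case4 and the z axis of socket, either way round below 0.06 rad and height (world z) of each of case0, case1, case2, case3, case4 below 0.16 m and contact force between each of case0, case1, case2, case3, case4, rod and the fingers below 0.3 N and linear speed of each of case0, case1, case2, case3, case4 below 0.03 m/s and z of rod in the frame of socket below -0.013 m and horizontal distance between rod and socket below 0.005 m and angle between rod's own z axis and vertical below 0.12 rad and value of joint carousel above 1.53 rad); the robot touches nothing.
It fails at once if the reagent container is shoved more than 30 mm or tipped over (distance of reagent from where it was at the start of the episode above 0.03 m or angle between reagent's own z axis and vertical above 0.5 rad).
It fails at once if the solvent container is shoved more than 30 mm or tipped over (distance of solvent from where it was at the start of the episode above 0.03 m or angle between solvent's own z axis and vertical above 0.5 rad).
It fails at once if the beaker container is shoved more than 30 mm or tipped over (distance of beaker from where it was at the start of the episode above 0.03 m or angle between beaker's own z axis and vertical above 0.5 rad).
Of case0, case1, case2, case3, case4 only 3 to 5 are there at a start; the rules pass over those that are not, and their reading is None.
At some moment in a run one of stand may be knocked a few centimetres aside while the robot is not near it.
It also fails if it takes over 210 s, if anything falls off the work surface, if the arm or the gripper's body presses on something with over 40 N, if the wrist force passes 120 N, or if a joint passes its speed limit or range.

### The arm

A 6-joint arm with a two-finger parallel gripper is mounted at the origin on the work surface. World frame = base frame: x ahead of the robot, y to its left, z up, the work surface at z = 0. Lengths are in m, angles in rad, forces in N, time in s.
With the tool pointing down it reaches from about 0.35 to 0.975 m from the base axis. Payload 7.1 kg.
Tool frame: the origin (TCP) lies on the centre line of the jaws, within the pads' length; the fingertips stand 22 mm ahead of it and the grasp point (between the pads) lies 3 mm ahead of it; z points along the fingers, y is the line along which they close (so a half turn about z gives the same grasp; the last joint's range is limited). The gripper opens to 88 mm and grips with 3 to 60 N. Pads are 20 mm wide; open, the fingers measure 115 mm over their backs; the gripper's body (75 mm by 178 mm) begins 61 mm behind the grasp point.
Start: joints at [-1.171, 0.423, 1.63, -0, 1.089, -0.019], TCP at [0.254, -0.571, 0.245] pointing down, gripper open.
Joint ranges: [-3, 3], [-0.9, 2.11], [0.09, 2.58], [-1.31, 4.45], [0.11, 2.69], [-2.54, 2.54]. Speed limits (rad/s): [2.39, 2.39, 3.01, 3.14, 3.14, 3.14].

### API

Orientations are given as [roll, pitch, yaw] about the fixed x, y, z axes, in that order (R = Rz(yaw) Ry(pitch) Rx(roll)).
In Python, from bench import status, vision, ticket gives the robot as it stands.
- The arm moves only by the shell command python3 -m pendant 'ROWS' [FORCE]. ROWS is text: rows parted by semicolons, each of 7 numbers parted by spaces: the shift along the tool's x, y, z each as a share of 0.8 m, from -1 to 1, then the turn, a rotation vector about the tool's x, y, z each as a share of 0.5 rad, from -1 to 1, then the closure, from -1 (fully open) to 1 (shut). In form: tx ty tz ax ay az grip; .... A call has 1 to 20 rows; each row shifts and turns the commanded pose from where the row before left it, along the tool's axes as they then stand; what a row does not reach is not made up. A row lasts 1/10 s, in which the tool goes at most 50 mm and 8.59 degrees, less where a joint would pass 70% of its speed; a pose out of reach is approached as far as the arm can. A call with a number of a shift or a turn outside -1 to 1 is refused whole. A call with a gripper value outside its range is refused whole. The fingers move at their own pace and stop on an object; FORCE is the grip in N (left out, the last holds). Time passes only in rows, so rows that do not move let the fingers close. It gives the time, the measured TCP pose, the force, the opening and the grip force at its end, in the units of the state.
- status.observe(): the state, without advancing time (a new reading comes with each control period).
- vision.capture(name): name is "scene" or "top" or "wrist"; returns a dict with "image" (420x560x3 uint8, red, green, blue), "intrinsics" (3x3 intrinsics, pixels), "rvec" (rotation vector, rad) and "tvec" (3), from world to camera coordinates, as OpenCV has them. Camera axes: x right, y down, z forward; pixel columns grow to the right and rows downward; lengths in m; the calibration is good to about 2 mm. A picture is of the moment at which its call begins. There is no depth.
- ticket.finish_job(): hands the job in; it is judged then, once.
The state is a dict: "t": time; "joint_positions": joint angles; "joint_velocities": joint speeds; "tau": joint torques, N m; "eef_pos": TCP position; "tcp_rot": TCP orientation; "wrist_force": force on the tool from outside, world axes, zero at the start; "moment": the same for the moment, N m; "gripper_width": opening from 0.0 (shut) to 1.0 (fully open); "gripper_force": force on a finger pad.
Only numpy, scipy, OpenCV 4.12 (cv2) and the standard library are available. Lean on these libraries where they do the work, as an engineer would, in place of code of your own. Each camera call takes 0.05 s, during which the arm holds its last target. There are 200 camera calls.

## Working session

There is one attempt and no reset: what is moved stays moved. The work goes in short steps, Python scripts to look and compute and a shell command to move; the robot and the scene stay as the last step left them, time stands still between calls to the robot, and variables do not carry over. Pictures are saved under pics/ and viewed, at most 14 in all, crops included, and the job is handed in when it is done.

```bash
ls; mkdir -p pics
python3 - <<'E'
from bench import status, vision
import cv2,numpy as np
print(status.observe())
for n in ("scene","top"):
    c=vision.capture(n); cv2.imwrite(f"pics/{n}0.png",c["image"][:,:,::-1]); np.savez(f"{n}0.npz",**c)
    R=cv2.Rodrigues(np.array(c["rvec"]))[0]; print(n,c["intrinsics"],-R.T@np.array(c["tvec"]).ravel(),R)
E
```

```text
pics
{'t': 0.0, 'joint_positions': array([-1.17100736e+00,  4.23847445e-01,  1.63070502e+00, -2.60305838e-05,
        1.08858774e+00, -1.90238809e-02]), 'joint_velocities': array([-9.96680047e-05,  1.15521660e-03,  5.43532806e-04,  4.46306453e-04,
       -1.59145676e-03,  1.39070812e-03]), 'tau': array([ 3.47889772e-04, -5.44614780e+01, -2.73669899e+01,  6.43321616e-02,
        2.28518673e-02, -1.54951963e-04]), 'eef_pos': array([ 0.25396949, -0.57049131,  0.24389165]), 'tcp_rot': array([-3.14004495e+00, -6.39908971e-06,  4.18824937e-01]), 'wrist_force': array([0.16010879, 0.42783122, 0.09211247]), 'moment': array([ 0.01420026,  0.02347885, -0.06906143]), 'gripper_force': 0.0, 'gripper_width': 1.0005294574348904}
scene [[404.19292614   0.         275.64708264]
 [  0.         404.19292614 205.47920739]
 [  0.           0.           1.        ]] [1.06654161 0.46003732 0.79635344] [[-0.54149482  0.8405667  -0.01519856]
 [ 0.64150111  0.40143657 -0.653701  ]
 [-0.54337803 -0.3637256  -0.75660029]]
top [[536.88951501   0.         278.79029385]
 [  0.         536.88951501 206.9719474 ]
 [  0.           0.           1.        ]] [0.43528793 0.10447873 1.66508387] [[-1.98096742e-02 -9.99803763e-01  1.13064896e-04]
 [-9.96425064e-01  1.97334407e-02 -8.21442805e-02]
 [ 8.21259296e-02 -1.73991213e-03 -9.96620441e-01]]
```

View pics/top0.png

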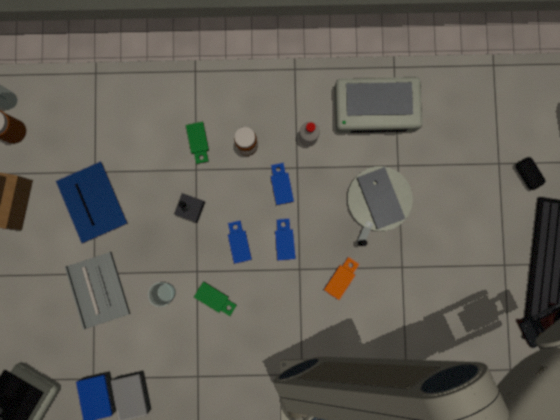

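View pics/scene0.png

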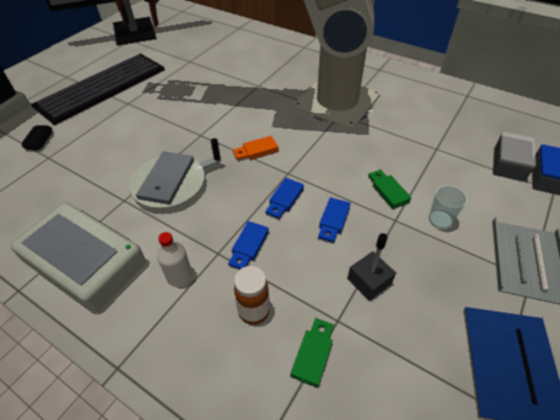

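The top view shows three blue cases at about (282,184), (239,242) and (285,240). The green ones at (197,140) and (215,298) and the orange one at (341,279) are look-alikes. The carousel is at (379,198) with its socket at (375,183) and handle at (362,242). The rod stand is at (189,207). The blue folder and the blue tray at (95,397) are the wrong shape, having no tab. The scene view agrees on all of this.

```bash
cat > h.py <<'E'
import cv2,numpy as np
from bench import status, vision
def cap(n):
    c=vision.capture(n); c["R"]=cv2.Rodrigues(np.array(c["rvec"]))[0]; c["t"]=np.array(c["tvec"]).ravel(); c["K"]=np.array(c["intrinsics"])
    c["hsv"]=cv2.cvtColor(c["image"],cv2.COLOR_RGB2HSV); return c
def ray(c,uv,z):
    uv=np.atleast_2d(np.array(uv,float)); d=np.c_[uv,np.ones(len(uv))]@np.linalg.inv(c["K"]).T@c["R"]; o=-c["R"].T@c["t"]
    return o+d*((z-o[2])/d[:,2])[:,None]
def proj(c,P): return cv2.projectPoints(np.atleast_2d(np.array(P,float)),np.array(c["rvec"]),np.array(c["tvec"]),c["K"],None)[0][:,0]
def blobs(c,lo,hi,amin):
    m=cv2.inRange(c["hsv"],lo,hi); cs=cv2.findContours(m,cv2.RETR_CCOMP,cv2.CHAIN_APPROX_NONE)
    return [(k[:,0],cs[1][0][i][3]) for i,k in enumerate(cs[0]) if cv2.contourArea(k)>=amin]
BL=((105,150,60),(125,255,255))
def cases(c,amin,z=.022):
    out=[]
    for k,par in blobs(c,*BL,amin):
        if par>=0: continue
        w=ray(c,k,z)[:,:2].astype(np.float32)*1000; r=cv2.minAreaRect(w); b=cv2.boxPoints(r); e=[b[1]-b[0],b[2]-b[1]]; i=int(np.linalg.norm(e[1])>np.linalg.norm(e[0]))
        u=e[i]/np.linalg.norm(e[i]); v=np.array([-u[1],u[0]]); s=(w-r[0])@u; q=(w-r[0])@v
        wid=lambda a: np.ptp(q[a]) if a.any() else 0
        if wid(s>s.max()-22)>wid(s<s.min()+22): u=-u
        out.append((np.array(r[0]).round(1),sorted(r[1]),np.arctan2(u[1],u[0])))
    return out
E
python3 - <<'E'
from h import *
c=cap("top")
for k in cases(c,150): print(k)
m=cv2.inRange(c["hsv"],(0,0,90),(180,60,150))
for n,uv,z in [("sock",(375,183),.053),("axis",(380,198),.045),("handle",(362,243),.095),("rodtop",(185,205),.17),("solv",(311,127),.15),("jar",(245,133),.13)]: print(n,ray(c,uv,z)[0].round(3))
o=cv2.resize(c["image"][110:270,160:430],None,fx=2.96,fy=2.96,interpolation=cv2.INTER_CUBIC); cv2.imwrite("pics/top1.png",o[:,:,::-1])
w=cap("wrist"); cv2.imwrite("pics/w0.png",w["image"][:,:,::-1]); print(w["K"],-w["R"].T@w["t"],w["R"])
E
```

```text
(array([ 10.4, 664.3]), [85.60888671875, 121.90619659423828], np.float32(-2.9417074))
(array([468. , 228.3]), [51.88251495361328, 120.6117935180664], np.float32(0.20645659))
(array([472.4,  87.1]), [51.29368209838867, 120.21504211425781], np.float32(0.077916175))
(array([644.1,  94.1]), [51.39021682739258, 120.48495483398438], np.float32(0.17719905))
(array([598.3, 677.7]), [146.23887634277344, 205.36085510253906], np.float32(0.39865166))
sock [ 0.635 -0.191  0.053]
axis [ 0.59  -0.206  0.045]
handle [ 0.454 -0.139  0.095]
rodtop [0.569 0.364 0.17 ]
solv [0.788 0.005 0.15 ]
jar [0.779 0.196 0.13 ]
[[306.05775892   0.         282.24650852]
 [  0.         306.05775892 206.76612179]
 [  0.           0.           1.        ]] [ 0.31569423 -0.54299237  0.38352409] [[ 0.40621449 -0.91377609 -0.00174246]
 [-0.88530843 -0.39403018  0.24691943]
 [-0.22631565 -0.09875963 -0.96903445]]
```

View pics/top1.png

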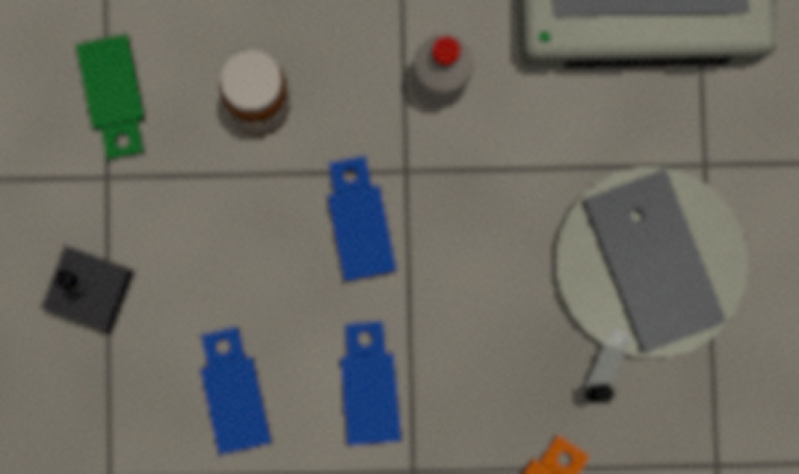

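Three blue cases with eyelets are confirmed at crop pixels (360,220), (235,390) and (370,385). The rod is in its stand at (85,285) and the socket is at (637,213). Next I'll look at the carousel from close by.

```bash
cat >> h.py <<'E'
def plan(x,y,z,yaw):
    s=status.observe(); p=s["eef_pos"]; r,pt,y0=s["tcp_rot"]; d=(yaw-y0+np.pi)%(2*np.pi)-np.pi
    D=np.array([x,y,z])-p; t=np.array([D[0]*np.cos(yaw)+D[1]*np.sin(yaw),D[0]*np.sin(yaw)-D[1]*np.cos(yaw),-D[2]])/.8
    print("pos",p.round(4),"rpy",np.round([r,pt,y0],4),"q",s["joint_positions"].round(2),"| az total %.4f  shift total"%(-d/.5),t.round(4),"min rows",np.abs(t).max()/.05)
E
python3 -c "
from h import *
plan(.6,-.2,.28,.32)"
```

```text
pos [ 0.2541 -0.5707  0.2442] rpy [-3.1406  0.      0.4188] q [-1.17  0.42  1.63 -0.    1.09 -0.02] | az total 0.1976  shift total [ 0.5562 -0.3038 -0.0448] min rows 11.124514451970192
```

```bash
python3 -m pendant '0 0 -.0224 0 0 .1 -1; 0 0 -.0224 0 0 .1 -1; .0428 -.0234 0 0 0 0 -1; .0428 -.0234 0 0 0 0 -1; .0428 -.0234 0 0 0 0 -1; .0428 -.0234 0 0 0 0 -1; .0428 -.0234 0 0 0 0 -1; .0428 -.0234 0 0 0 0 -1; .0428 -.0234 0 0 0 0 -1; .0428 -.0234 0 0 0 0 -1; .0428 -.0234 0 0 0 0 -1; .0428 -.0234 0 0 0 0 -1; .0428 -.0234 0 0 0 0 -1; .0428 -.0234 0 0 0 0 -1; .0428 -.0234 0 0 0 0 -1; 0 0 0 0 0 0 -1; 0 0 0 0 0 0 -1'
python3 - <<'E'
from h import *
plan(.6,-.2,.28,.32)
c=cap("wrist"); cv2.imwrite("pics/w1.png",c["image"][:,:,::-1])
print(proj(c,[[.59,-.206,.045],[.635,-.191,.05]]))
E
```

```text
t: 1.9
eef_pos: [0.6006, -0.1997, 0.28]
tcp_rot: [-3.141, 0.001, 0.321]
wrist_force: [0.3, 0.0, -0.8]
gripper_width: 1.001
gripper_force: 0.0
pos [ 0.6006 -0.1997  0.28  ] rpy [-3.1412e+00  1.0000e-03  3.2070e-01] q [-0.34  0.4   1.58 -0.    1.16  0.91] | az total 0.0014  shift total [-0.0009  0.0002  0.    ] min rows 0.017113692447078235
[[284.91927512 194.33396368]
 [284.97573482 156.36914517]]
```

View pics/w1.png

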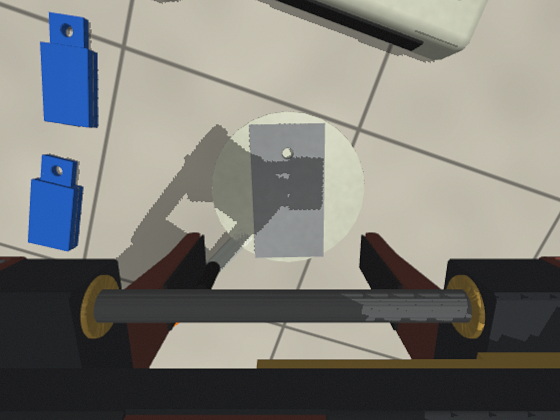

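The wrist view shows the plate with corners near (249,125), (325,123) and (323,257). The socket is at (287,153), the handle near (210,270), and two blue cases are on the left.

```bash
cat >> h.py <<'E'
def plate(c,z=.05,guess=(287,190)):
    im=c["image"].astype(int); m=((im[...,2]-im[...,0])>3).astype(np.uint8); m=cv2.medianBlur(m,5)
    n,l,st,ce=cv2.connectedComponentsWithStats(m); i=l[guess[1],guess[0]]; k=max(cv2.findContours((l==i).astype(np.uint8),0,1)[0],key=len)[:,0]
    w=ray(c,k+0.0,z)[:,:2]*1000; r=cv2.minAreaRect(w.astype(np.float32)); return r,k
def sock(c,uv,z=.05,rad=10):
    u,v=int(uv[0]),int(uv[1]); g=c["image"][v-rad:v+rad+1,u-rad:u+rad+1].astype(int); d=(g[...,0]-g[...,2]); m=(d>-4).astype(np.uint8)
    n,l,st,ce=cv2.connectedComponentsWithStats(m); i=1+st[1:,4].argmax(); q=ce[i]+[u-rad,v-rad]; return q,st[i],ray(c,q,z)[0]
E
python3 - <<'E'
from h import *
c=cap("wrist")
for z in(.045,.05,.055): print(z,plate(c,z)[0],sock(c,(287,153),z))
m=cv2.inRange(c["hsv"],(20,0,200),(45,60,255))
print(c["image"][[153,140,190,190,115,215,100],[287,270,270,340,290,230,150]])
for k in cases(c,1500): print(k)
E
```

```text
0.045 ((520.574462890625, -218.69100952148438), (566.6732177734375, 854.5855712890625), 18.33222007751465) (array([287.29446064, 153.5335277 ]), array([  0,   0,  21,  21, 343], dtype=int32), array([ 0.63814785, -0.19356381,  0.045     ]))
0.05 ((522.4928588867188, -218.1595458984375), (559.1075439453125, 843.1759033203125), 18.33222007751465) (array([287.29446064, 153.5335277 ]), array([  0,   0,  21,  21, 343], dtype=int32), array([ 0.63849648, -0.1933678 ,  0.05      ]))
0.055 ((524.4111938476562, -217.62811279296875), (551.541748046875, 831.7661743164062), 18.33222007751465) (array([287.29446064, 153.5335277 ]), array([  0,   0,  21,  21, 343], dtype=int32), array([ 0.63884512, -0.19317179,  0.055     ]))
[[212 214 194]
 [140 143 144]
 [ 88  90  91]
 [206 209 187]
 [216 218 198]
 [126 128 114]
 [188 183 169]]
(array([476.1,  80. ]), [66.17717742919922, 127.78108978271484], np.float32(0.069247596))
(array([645.9,  89.6]), [60.79603576660156, 123.23246765136719], np.float32(0.1798264))
```

```bash
sed -i 's/(im\[...,2\]-im\[...,0\])>3/(im[...,2]-im[...,0])>-7/; s/(d>-4)/(d>8)/' h.py
python3 - <<'E'
from h import *
c=cap("wrist")
r,k=plate(c); print(len(k),k.min(0),k.max(0))
for z in(.045,.05,.055): print(z,plate(c,z)[0],sock(c,(287,153),z))
E
```

```text
399 [248 122] [323 256]
0.045 ((591.8831787109375, -209.00180053710938), (169.5169219970703, 89.88621520996094), 19.523080825805664) (array([285.88      , 151.70666667]), array([ 4,  4, 10, 10, 75], dtype=int32), array([ 0.63945514, -0.19178705,  0.045     ]))
0.05 ((592.8456420898438, -208.60728454589844), (167.25448608398438, 88.68655395507812), 19.52308464050293) (array([285.88      , 151.70666667]), array([ 4,  4, 10, 10, 75], dtype=int32), array([ 0.6397827 , -0.19162224,  0.05      ]))
0.055 ((593.80810546875, -208.21270751953125), (164.99208068847656, 87.48690795898438), 19.52308464050293) (array([285.88      , 151.70666667]), array([ 4,  4, 10, 10, 75], dtype=int32), array([ 0.64011026, -0.19145742,  0.055     ]))
```

```bash
python3 -c "
from h import *
plan(.455,.086,.24,.09)"
```

```text
pos [ 0.5997 -0.2012  0.2804] rpy [-3.1414e+00  6.0000e-04  3.1770e-01] q [-0.34  0.4   1.58 -0.    1.16  0.91] | az total 0.4555  shift total [-0.1479 -0.3738  0.0505] min rows 7.476257985312473
```

```bash
python3 -m pendant '0 0 0 0 0 .228 -1; 0 0 0 0 0 .228 -1; -.0148 -.0374 0.005 0 0 0 -1; -.0148 -.0374 0.005 0 0 0 -1; -.0148 -.0374 0.005 0 0 0 -1; -.0148 -.0374 0.005 0 0 0 -1; -.0148 -.0374 0.005 0 0 0 -1; -.0148 -.0374 0.005 0 0 0 -1; -.0148 -.0374 0.005 0 0 0 -1; -.0148 -.0374 0.005 0 0 0 -1; -.0148 -.0374 0.005 0 0 0 -1; -.0148 -.0374 0.005 0 0 0 -1;0 0 0 0 0 0 -1; 0 0 0 0 0 0 -1'
cat >> h.py <<'E'
def case(c,z=.022,save=None):
    """case nearest the view's centre: eyelet (world) and yaw, from box long edges"""
    best=None
    for k,par in blobs(c,*BL,30):
        if par<0: continue
        q=k.mean(0)
        if best is None or abs(q[0]-282)<abs(best[0]-282): best=q
    m=cv2.inRange(c["hsv"],*BL); g=cv2.findContours(m,cv2.RETR_EXTERNAL,cv2.CHAIN_APPROX_NONE)[0]
    k=[a[:,0] for a in g if cv2.pointPolygonTest(a,(float(best[0]),float(best[1])),False)>0][0]
    e=ray(c,best,z-.008)[0]; w=ray(c,k,z)
    if save: cv2.imwrite(save,c["image"][:,:,::-1])
    r=cv2.minAreaRect((w[:,:2]*1000).astype(np.float32)); yaws=np.deg2rad(r[2])
    return best,e.round(4),r,k.min(0),k.max(0)
E
python3 - <<'E'
from h import *
plan(.455,.086,.24,.09)
c=cap("wrist"); print(case(c,save="pics/w2.png"))
E
```

```text
t: 3.45
eef_pos: [0.4555, 0.0864, 0.2408]
tcp_rot: [3.141, -0.001, 0.091]
wrist_force: [1.2, 0.6, 0.8]
gripper_width: 1.001
gripper_force: 0.0
pos [0.4555 0.0864 0.2408] rpy [ 3.1413e+00 -6.0000e-04  9.1100e-02] q [ 0.16  0.19  1.98 -0.    0.97  1.64] | az total 0.0023  shift total [-0.0007  0.0004  0.001 ] min rows 0.020642819312844535
(array([284.81081081, 132.24324324]), array([0.519 , 0.0898, 0.014 ]), ((473.1924743652344, 86.38864135742188), (123.8342056274414, 54.33562088012695), 4.213427543640137), array([261, 118], dtype=int32), array([308, 223], dtype=int32))
```

View pics/w2.png

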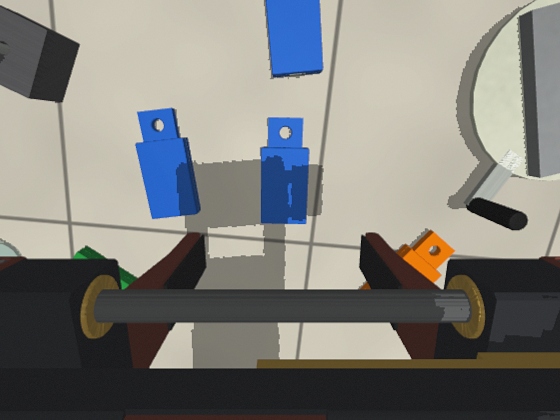

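The view shows the target case with its eyelet at (285,132). Its neighbour's eyelet is at (158,126), and the orange decoy is at the lower right. The eyelet and the box outline give the same origin, (0.456, 0.085).

```bash
python3 -c "
from h import *
plan(.4562,.0852,.026,.0735)"
```

```text
pos [0.456  0.086  0.2409] rpy [ 3.1413e+00 -1.0000e-03  9.0300e-02] q [ 0.16  0.19  1.98 -0.    0.97  1.64] | az total 0.0335  shift total [2.000e-04 1.000e-03 2.686e-01] min rows 5.372640935520938
```

```bash
python3 -m pendant '0.0002 0.001 0 0 0 .0335 -1; 0 0 .04 0 0 0 -1; 0 0 .04 0 0 0 -1; 0 0 .04 0 0 0 -1; 0 0 .04 0 0 0 -1; 0 0 .04 0 0 0 -1; 0 0 .04 0 0 0 -1; 0 0 .0286 0 0 0 -1; 0 0 0 0 0 0 -1; 0 0 0 0 0 0 -1; 0 0 0 0 0 0 1; 0 0 0 0 0 0 1; 0 0 0 0 0 0 1; 0 0 0 0 0 0 1; 0 0 0 0 0 0 1; 0 0 0 0 0 0 1' 20
python3 -c "
from h import *
plan(.5804,-.2127,.2,.341)"
```

```text
t: 5.1
eef_pos: [0.456, 0.0861, 0.026]
tcp_rot: [3.142, -0.001, 0.074]
wrist_force: [-0.9, -0.7, 4.6]
gripper_width: 0.635
gripper_force: 20.0
pos [0.456  0.0861 0.026 ] rpy [ 3.1416e+00 -5.0000e-04  7.4100e-02] q [ 0.16  0.59  2.08 -0.    0.47  1.66] | az total -0.5337  shift total [ 0.0217  0.404  -0.2175] min rows 8.080425219399597
```

```bash
python3 -m pendant '0 0 -.02 0 0 0 1; 0 0 -.04 0 0 0 1; 0 0 -.04 0 0 0 1; 0 0 -.04 0 0 0 1; 0 0 -.04 0 0 0 1; 0 0 -.0375 0 0 -.1334 1; 0 0 0 0 0 -.1334 1; 0 0 0 0 0 -.1334 1; 0 0 0 0 0 -.1335 1; 0 0 0 0 0 0 1; 0 0 0 0 0 0 1'
python3 -c "
from h import *
plan(.5804,-.2127,.1,.341)"
```

```text
t: 6.2
eef_pos: [0.4555, 0.0861, 0.1994]
tcp_rot: [-3.141, 0.001, 0.339]
wrist_force: [-0.1, 0.8, -0.7]
gripper_width: 0.637
gripper_force: 20.0
pos [0.4555 0.0861 0.1994] rpy [-3.1415e+00  5.0000e-04  3.3930e-01] q [0.16 0.25 2.01 0.   0.88 1.39] | az total -0.0035  shift total [0.0222 0.4042 0.1243] min rows 8.084279553590008
```

```bash
python3 -m pendant '0.0018 .0337 0 0 0 0 1; 0.0018 .0337 0 0 0 0 1; 0.0018 .0337 0 0 0 0 1; 0.0018 .0337 0 0 0 0 1; 0.0018 .0337 0 0 0 0 1; 0.0018 .0337 0 0 0 0 1; 0.0018 .0337 0 0 0 0 1; 0.0018 .0337 0 0 0 0 1; 0.0018 .0337 0 0 0 0 1; 0.0018 .0337 0 0 0 0 1; 0.0018 .0337 0 0 0 0 1; 0.0024 .0335 0 0 0 -.0035 1; 0 0 0.04 0 0 0 1; 0 0 0.04 0 0 0 1; 0 0 0.0143 0 0 0 1; 0 0 0 0 0 0 1; 0 0 0 0 0 0 1'
python3 - <<'E'
from h import *
plan(.5804,-.2127,.1,.341); s=status.observe(); print(s["wrist_force"])
c=cap("wrist")
cv2.imwrite("pics/w3.png",c["image"][:,:,::-1]); p=s["eef_pos"]
q=[a[0].mean(0) for a in blobs(c,*BL,30) if a[1]>=0]; print(q,[ray(c,a,p[2]-.026+.011)[0] for a in q], p+63e-3*np.array([np.cos(.341),np.sin(.341),0]))
E
```

```text
t: 7.9
eef_pos: [0.5812, -0.2127, 0.1249]
tcp_rot: [3.141, -0.001, 0.342]
wrist_force: [-0.5, -0.4, 0.9]
gripper_width: 0.637
gripper_force: 20.0
pos [ 0.5812 -0.2127  0.1249] rpy [ 3.1412e+00 -5.0000e-04  3.4240e-01] q [-0.37  0.57  1.72  0.    0.86  0.86] | az total 0.0028  shift total [-0.0009 -0.0004  0.0311] min rows 0.6221169101510808
[-0.48520238 -0.36244955  0.85661676]
[array([282.22352941, 137.58823529])] [array([ 0.6406784 , -0.19104156,  0.10988468])] [ 0.6405406  -0.19166288  0.12488468]
```

View pics/w3.png

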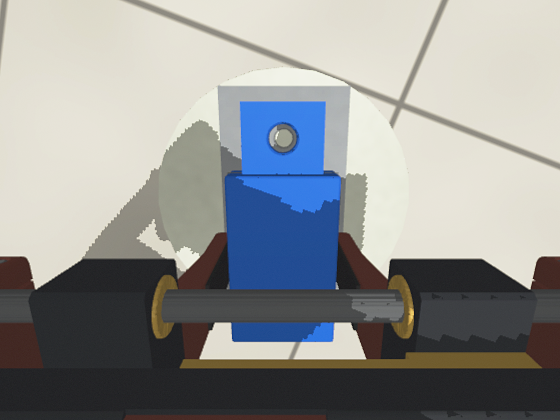

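The view shows the held case square over the plate. Its eyelet is at (282,138) with the socket visible through it. I'll lower it.

```bash
python3 -m pendant '-.0009 -.0004 .02 0 0 0.003 1; 0 0 .02 0 0 0 1; 0 0 .01 0 0 0 1; 0 0 .005 0 0 0 1; 0 0 0 0 0 0 1; 0 0 0 0 0 0 1'; python3 -m pendant '0 0 .0025 0 0 0 1;0 0 0 0 0 0 1; 0 0 0 0 0 0 1';  python3 -m pendant '0 0 .0025 0 0 0 1;0 0 0 0 0 0 1; 0 0 0 0 0 0 1'
```

```text
t: 8.55
eef_pos: [0.58, -0.2127, 0.0802]
tcp_rot: [3.142, -0.0, 0.341]
wrist_force: [-0.3, -0.1, -0.9]
gripper_width: 0.639
gripper_force: 20.0
t: 8.85
eef_pos: [0.58, -0.2127, 0.0784]
tcp_rot: [3.141, -0.0, 0.341]
wrist_force: [-0.4, 0.9, -0.5]
gripper_width: 0.636
gripper_force: 20.0
t: 9.15
eef_pos: [0.5798, -0.2127, 0.0761]
tcp_rot: [-3.142, 0.0, 0.341]
wrist_force: [0.2, -0.5, 0.1]
gripper_width: 0.639
gripper_force: 20.0
```

```bash
for i in 1; do python3 -m pendant '0 0 .0015 0 0 0 1;0 0 0 0 0 0 1; 0 0 0 0 0 0 1'; python3 -m pendant '0 0 .0015 0 0 0 1;0 0 0 0 0 0 1; 0 0 0 0 0 0 1';  python3 -m pendant '0 0 .0015 0 0 0 1;0 0 0 0 0 0 1; 0 0 0 0 0 0 1'; done
```

```text
t: 9.45
eef_pos: [0.5798, -0.2126, 0.0749]
tcp_rot: [-3.141, 0.0, 0.341]
wrist_force: [-0.2, 0.8, -0.4]
gripper_width: 0.641
gripper_force: 20.0
t: 9.75
eef_pos: [0.5798, -0.2127, 0.0737]
tcp_rot: [-3.142, 0.0, 0.341]
wrist_force: [0.3, 0.3, -0.1]
gripper_width: 0.638
gripper_force: 20.0
t: 10.05
eef_pos: [0.5798, -0.2126, 0.0726]
tcp_rot: [-3.142, 0.0, 0.341]
wrist_force: [-0.4, 0.6, -1.1]
gripper_width: 0.631
gripper_force: 20.0
```

```bash
python3 -m pendant '0 0 .0012 0 0 0 1;0 0 0 0 0 0 1; 0 0 0 0 0 0 1'; python3 -m pendant '0 0 .0012 0 0 0 1;0 0 0 0 0 0 1; 0 0 0 0 0 0 1'
python3 - <<'E'
from h import *
c=cap("scene"); u,v=proj(c,[.59,-.21,.06])[0].astype(int)
o=cv2.resize(c["image"][v-60:v+60,u-80:u+80],None,fx=5,fy=5,interpolation=cv2.INTER_CUBIC); cv2.imwrite("pics/s1.png",o[:,:,::-1])
E
```

```text
t: 10.35
eef_pos: [0.5798, -0.2126, 0.0716]
tcp_rot: [-3.142, 0.0, 0.341]
wrist_force: [0.3, 0.7, -0.8]
gripper_width: 0.636
gripper_force: 20.0
t: 10.65
eef_pos: [0.58, -0.2127, 0.071]
tcp_rot: [3.141, -0.0, 0.341]
wrist_force: [-0.2, -0.6, 3.7]
gripper_width: 0.641
gripper_force: 20.0
```

View pics/s1.png

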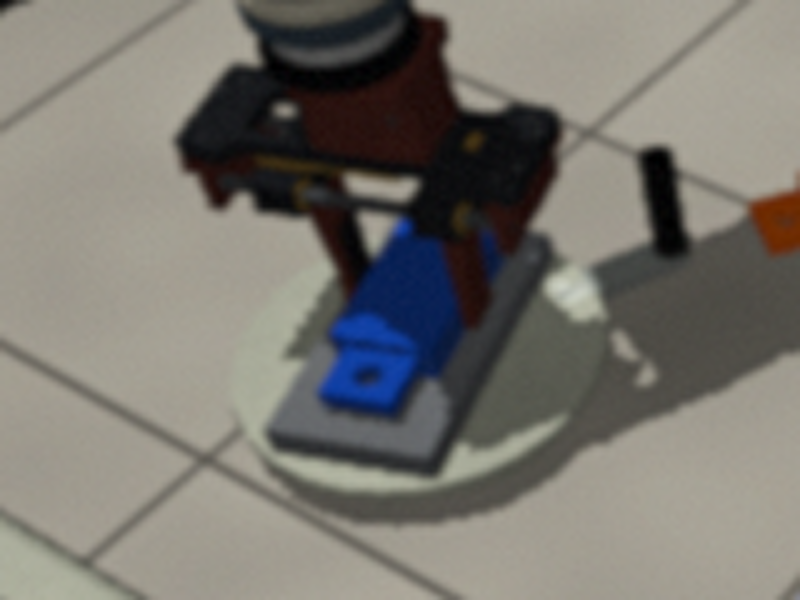

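It's resting on the plate with contact at plate top z ≈ 0.045. Now to release and go for the next case.

```bash
python3 -m pendant '0 0 0 0 0 0 -1;0 0 0 0 0 0 -1; 0 0 0 0 0 0 -1; 0 0 0 0 0 0 -1; 0 0 0 0 0 0 -1; 0 0 -.01 0 0 0 -1; 0 0 -.03 0 0 0 -1; 0 0 -.04 0 0 0 -1; 0 0 -.04 0 0 0 -1; 0 0 -.04 0 0 0 -1; 0 0 -.04 0 0 0 -1; 0 0 0 0 0 0 -1; 0 0 0 0 0 0 -1'
python3 - <<'E'
from h import *
plan(.455,.223,.24,.206)
c=cap("wrist")
q=[a[0].mean(0) for a in blobs(c,*BL,30) if a[1]>=0]; print(q,[ray(c,a,.056)[0] for a in q]); print(case(c,.067)[2])
r=plate(c,.045,(320,130))[0]; print(r)
E
```

```text
t: 12.0
eef_pos: [0.58, -0.2127, 0.2317]
tcp_rot: [3.14, -0.001, 0.341]
wrist_force: [-0.8, -1.1, -0.1]
gripper_width: 1.001
gripper_force: 0.0
pos [ 0.58   -0.2127  0.2317] rpy [ 3.1404e+00 -1.4000e-03  3.4120e-01] q [-0.37  0.43  1.66  0.    1.06  0.86] | az total 0.2703  shift total [-0.0416 -0.5651 -0.0104] min rows 11.301765842824844
[array([282. , 133.5])] [array([ 0.63939958, -0.19105138,  0.056     ])]
((596.341064453125, -206.31997680664062), (122.30427551269531, 55.258827209472656), 19.505706787109375)
((591.8694458007812, -209.26425170898438), (169.22360229492188, 90.22173309326172), 19.521785736083984)
```

The eyelet is within 1 mm of the socket and the case is square. On to case A.

```bash
python3 -m pendant '0 0 0 0 0 .135 -1; 0 0 0 0 0 .135 -1; -.0028 -.0377 0 0 0 0 -1; -.0028 -.0377 0 0 0 0 -1; -.0028 -.0377 0 0 0 0 -1; -.0028 -.0377 0 0 0 0 -1; -.0028 -.0377 0 0 0 0 -1; -.0028 -.0377 0 0 0 0 -1; -.0028 -.0377 0 0 0 0 -1; -.0028 -.0377 0 0 0 0 -1; -.0028 -.0377 0 0 0 0 -1; -.0028 -.0377 0 0 0 0 -1; -.0028 -.0377 0 0 0 0 -1; -.0028 -.0377 0 0 0 0 -1; -.0028 -.0377 0 0 0 0 -1; -.0028 -.0377 0 0 0 0 -1; -.0028 -.0377 0 0 0 0 -1; 0 0 -.01 0 0 0 -1; 0 0 0 0 0 0 -1; 0 0 0 0 0 0 -1'
cat >> h.py <<'E'
def grasp(c,zt=.026):
    b,e,r,k0,k1=case(c); (w,h),a=r[1],r[2]; yaw=np.deg2rad(a if w>h else a-90); yaw=(yaw+np.pi/2)%np.pi-np.pi/2
    o=e[:2]-.063*np.array([np.cos(yaw),np.sin(yaw)]); o2=np.array(r[0])/1000-.017*np.array([np.cos(yaw),np.sin(yaw)])
    print("eye",b,e,"size",r[1],"yaw",yaw,"o",o,o2); plan(*((o+o2)/2),zt,yaw)
E
python3 - <<'E'
from h import *
grasp(cap("wrist"))
E
```

```text
t: 14.05
eef_pos: [0.4543, 0.2225, 0.2382]
tcp_rot: [3.141, 0.001, 0.206]
wrist_force: [0.7, -0.5, 0.4]
gripper_width: 0.999
gripper_force: 0.0
eye [280.5        133.94736842] [0.5139 0.2375 0.014 ] size (123.11505889892578, 54.511322021484375) yaw 0.1995566692368469 o [0.45215026 0.22501121] [0.45203073 0.22492955]
pos [0.4543 0.2223 0.2382] rpy [3.1412e+00 9.0000e-04 2.0520e-01] q [ 0.43  0.26  1.9  -0.    0.99  1.8 ] | az total 0.0114  shift total [-0.0021 -0.0038  0.2652] min rows 5.304505447552052
```

```bash
python3 -m pendant '-.0021 -.0038 0 0 0 .0114 -1; 0 0 .04 0 0 0 -1; 0 0 .04 0 0 0 -1; 0 0 .04 0 0 0 -1; 0 0 .04 0 0 0 -1; 0 0 .04 0 0 0 -1; 0 0 .04 0 0 0 -1; 0 0 .0252 0 0 0 -1; 0 0 0 0 0 0 -1; 0 0 0 0 0 0 -1; 0 0 0 0 0 0 1; 0 0 0 0 0 0 1; 0 0 0 0 0 0 1; 0 0 0 0 0 0 1; 0 0 0 0 0 0 1; 0 0 0 0 0 0 1' 20
python3 -c "
from h import *
plan(.5804,-.2127,.2,.341)"
```

```text
t: 15.7
eef_pos: [0.4523, 0.226, 0.027]
tcp_rot: [-3.142, -0.001, 0.201]
wrist_force: [0.1, -0.9, 7.1]
gripper_width: 0.633
gripper_force: 20.0
pos [0.4523 0.226  0.027 ] rpy [-3.1415e+00 -6.0000e-04  2.0050e-01] q [ 0.44  0.62  1.99 -0.    0.53  1.81] | az total -0.2809  shift total [-0.0325  0.5703 -0.2162] min rows 11.406679879484244
```

```bash
python3 -m pendant '0 0 -.02 0 0 0 1; 0 0 -.04 0 0 0 1; 0 0 -.04 0 0 0 1; 0 0 -.04 0 0 0 1; 0 0 -.04 0 0 0 1; 0 0 -.0375 0 0 -.141 1; 0 0 0 0 0 -.141 1; 0 0 0 0 0 0 1; 0 0 0 0 0 0 1'
python3 -c "
from h import *
plan(.5800,-.2132,.2,.341)"
```

```text
t: 16.6
eef_pos: [0.4515, 0.2257, 0.2]
tcp_rot: [3.142, 0.001, 0.34]
wrist_force: [-0.6, 1.3, -1.8]
gripper_width: 0.634
gripper_force: 20.0
pos [0.4515 0.2257 0.2   ] rpy [3.1415e+00 1.2000e-03 3.3960e-01] q [0.44 0.31 1.93 0.   0.9  1.67] | az total -0.0029  shift total [-0.0321  0.5707  0.    ] min rows 11.41452770149985
```

```bash
python3 -m pendant '-.0021 .038 0 0 0 0 1; -.0021 .038 0 0 0 0 1; -.0021 .038 0 0 0 0 1; -.0021 .038 0 0 0 0 1; -.0021 .038 0 0 0 0 1; -.0021 .038 0 0 0 0 1; -.0021 .038 0 0 0 0 1; -.0021 .038 0 0 0 0 1; -.0021 .038 0 0 0 0 1; -.0021 .038 0 0 0 0 1; -.0021 .038 0 0 0 0 1; -.0021 .038 0 0 0 0 1; -.0021 .038 0 0 0 0 1; -.0021 .038 0 0 0 0 1; -.0027 .0387 0 0 0 -.003 1; 0 0 .035 0 0 0 1; 0 0 .035 0 0 0 1; 0 0 0.02 0 0 0 1; 0 0 0 0 0 0 1; 0 0 0 0 0 0 1'
cat >> h.py <<'E'
def held(yaw=.341,S=(.6395,-.1915)):
    c=cap("wrist"); p=status.observe()["eef_pos"]
    q=[a[0].mean(0) for a in blobs(c,*BL,30) if a[1]>=0]; q=min(q,key=lambda a:abs(a[0]-282)+abs(a[1]-137)); e=ray(c,q,p[2]-.026+.011)[0]; print("eye px",q,e, "minus socket",e[:2]-S)
    plan(p[0]-e[0]+S[0],p[1]-e[1]+S[1],p[2],yaw)
E
python3 -c "
from h import *
held()"
```

```text
t: 18.6
eef_pos: [0.5808, -0.2127, 0.1283]
tcp_rot: [-3.141, 0.001, 0.343]
wrist_force: [-0.1, 0.1, -1.2]
gripper_width: 0.634
gripper_force: 20.0
eye px [282.01612903 136.4516129 ] [ 0.64077589 -0.19065602  0.11418301] minus socket [0.00127589 0.00084398]
pos [ 0.5814 -0.2128  0.1292] rpy [ 3.141e+00 -7.000e-04  3.430e-01] q [-0.37  0.56  1.71  0.    0.87  0.86] | az total 0.0040  shift total [-0.0019  0.0005 -0.    ] min rows 0.03711683060217672
```

```bash
python3 -m pendant '-.0017 0.0003 .015 0 0 0.004 1; 0 0 .015 0 0 0 1; 0 0 .008 0 0 0 1; 0 0 0 0 0 0 1; 0 0 0 0 0 0 1'; python3 -m pendant '0 0 .003 0 0 0 1;0 0 0 0 0 0 1; 0 0 0 0 0 0 1'; python3 -m pendant '0 0 .0015 0 0 0 1;0 0 0 0 0 0 1; 0 0 0 0 0 0 1';  python3 -m pendant '0 0 .0012 0 0 0 1;0 0 0 0 0 0 1; 0 0 0 0 0 0 1'
```

```text
t: 19.15
eef_pos: [0.5795, -0.2135, 0.0979]
tcp_rot: [-3.141, 0.0, 0.341]
wrist_force: [0.9, 0.4, -1.7]
gripper_width: 0.635
gripper_force: 20.0
t: 19.45
eef_pos: [0.5797, -0.2136, 0.0959]
tcp_rot: [3.141, -0.0, 0.341]
wrist_force: [-0.2, -0.0, -1.3]
gripper_width: 0.635
gripper_force: 20.0
t: 19.75
eef_pos: [0.5796, -0.2136, 0.0945]
tcp_rot: [-3.142, 0.0, 0.341]
wrist_force: [0.5, 0.3, -1.1]
gripper_width: 0.635
gripper_force: 20.0
t: 20.05
eef_pos: [0.5797, -0.2136, 0.094]
tcp_rot: [3.141, -0.0, 0.341]
wrist_force: [-1.6, -0.3, 5.1]
gripper_width: 0.635
gripper_force: 20.0
```

```bash
python3 -m pendant '0 0 0 0 0 0 -1;0 0 0 0 0 0 -1; 0 0 0 0 0 0 -1; 0 0 0 0 0 0 -1; 0 0 0 0 0 0 -1; 0 0 -.01 0 0 0 -1; 0 0 -.03 0 0 0 -1; 0 0 -.04 0 0 0 -1; 0 0 -.04 0 0 0 -1; 0 0 -.04 0 0 0 -1; 0 0 -.03 0 0 0 -1; 0 0 0 0 0 0 -1; 0 0 0 0 0 0 -1'
python3 - <<'E'
from h import *
c=cap("wrist")
q=[a[0].mean(0) for a in blobs(c,*BL,30) if a[1]>=0]; print(q,[ray(c,a,.078)[0] for a in q]); print(case(c,.089)[2])
plan(.627,.092,.24,.178)
E
```

```text
t: 21.35
eef_pos: [0.5795, -0.2135, 0.2459]
tcp_rot: [3.141, -0.001, 0.341]
wrist_force: [-0.3, -0.3, 0.4]
gripper_width: 1.002
gripper_force: 0.0
[array([281.70731707, 133.07317073])] [array([ 0.63914067, -0.19139292,  0.078     ])]
((595.8860473632812, -207.39341735839844), (123.35830688476562, 55.09510040283203), 19.506210327148438)
pos [ 0.579  -0.2134  0.2448] rpy [-3.1409e+00  8.0000e-04  3.4090e-01] q [-0.37  0.41  1.65 -0.    1.08  0.86] | az total 0.3259  shift total [ 0.1267 -0.365   0.006 ] min rows 7.300632135770508
```

The second case is aligned too, with its eyelet at (639.1, -191.4). Case C next.

```bash
python3 -m pendant '0 0 0 0 0 .163 -1; 0 0 0 0 0 .163 -1; .0127 -.0365 0 0 0 0 -1; .0127 -.0365 0 0 0 0 -1; .0127 -.0365 0 0 0 0 -1; .0127 -.0365 0 0 0 0 -1; .0127 -.0365 0 0 0 0 -1; .0127 -.0365 0 0 0 0 -1; .0127 -.0365 0 0 0 0 -1; .0127 -.0365 0 0 0 0 -1; .0127 -.0365 0 0 0 0 -1; .0127 -.0365 0 0 0 0 -1; 0 0 .006 0 0 0 -1; 0 0 0 0 0 0 -1; 0 0 0 0 0 0 -1'
python3 - <<'E'
from h import *
c=cap("wrist"); grasp(c)
E
```

```text
t: 22.9
eef_pos: [0.6271, 0.091, 0.2394]
tcp_rot: [3.141, 0.003, 0.178]
wrist_force: [-0.3, 0.7, 0.8]
gripper_width: 1.0
gripper_force: 0.0
eye [283.05263158 130.5       ] [0.6911 0.1021 0.014 ] size (122.70994567871094, 54.7006950378418) yaw 0.17701682225863635 o [0.62908448 0.09100609] [0.62954641 0.09065832]
pos [0.6274 0.0907 0.2399] rpy [3.1415e+00 1.7000e-03 1.7700e-01] q [ 0.12  0.44  1.61 -0.    1.09  1.52] | az total 0.0000  shift total [0.0024 0.0003 0.2674] min rows 5.347723878770468
```

```bash
python3 -m pendant '.0024 .0003 0 0 0 0 -1; 0 0 .04 0 0 0 -1; 0 0 .04 0 0 0 -1; 0 0 .04 0 0 0 -1; 0 0 .04 0 0 0 -1; 0 0 .04 0 0 0 -1; 0 0 .04 0 0 0 -1; 0 0 .0274 0 0 0 -1; 0 0 0 0 0 0 -1; 0 0 0 0 0 0 -1; 0 0 0 0 0 0 1; 0 0 0 0 0 0 1; 0 0 0 0 0 0 1; 0 0 0 0 0 0 1; 0 0 0 0 0 0 1; 0 0 0 0 0 0 1' 20
python3 -m pendant '0 0 -.02 0 0 0 1; 0 0 -.04 0 0 0 1; 0 0 -.04 0 0 0 1; 0 0 -.04 0 0 0 1; 0 0 -.04 0 0 0 1; 0 0 -.0375 0 0 -.164 1; 0 0 0 0 0 -.164 1; 0 0 0 0 0 0 1; 0 0 0 0 0 0 1'
python3 -c "
from h import *
plan(.5802,-.2132,.2,.341)"
```

```text
t: 24.55
eef_pos: [0.6301, 0.0919, 0.0274]
tcp_rot: [3.141, -0.001, 0.178]
wrist_force: [-1.2, -1.1, 5.8]
gripper_width: 0.639
gripper_force: 20.0
t: 25.45
eef_pos: [0.6292, 0.0919, 0.2007]
tcp_rot: [-3.141, 0.001, 0.34]
wrist_force: [-0.1, -0.3, -1.8]
gripper_width: 0.639
gripper_force: 20.0
pos [0.6292 0.0919 0.2007] rpy [-3.1413e+00  9.0000e-04  3.3980e-01] q [0.13 0.49 1.64 0.   1.02 1.36] | az total -0.0023  shift total [-0.1852  0.3389  0.0009] min rows 6.778508383874754
```

```bash
python3 -m pendant '-.0185 .0339 0 0 0 0 1; -.0185 .0339 0 0 0 0 1; -.0185 .0339 0 0 0 0 1; -.0185 .0339 0 0 0 0 1; -.0185 .0339 0 0 0 0 1; -.0185 .0339 0 0 0 0 1; -.0185 .0339 0 0 0 0 1; -.0185 .0339 0 0 0 0 1; -.0185 .0339 0 0 0 0 1; -.0187 .0338 0 0 0 0 1; 0 0 .035 0 0 0 1; 0 0 .035 0 0 0 1; 0 0 0.014 0 0 0 1; 0 0 0 0 0 0 1; 0 0 0 0 0 0 1; 0 0 0 0 0 0 1'
python3 -c "
from h import *
held()"
```

```text
t: 27.05
eef_pos: [0.5821, -0.2132, 0.1348]
tcp_rot: [3.14, -0.001, 0.342]
wrist_force: [-0.4, 0.2, -1.2]
gripper_width: 0.635
gripper_force: 20.0
eye px [280.85714286 138.57142857] [ 0.64091342 -0.1911065   0.11994987] minus socket [0.00141342 0.0003935 ]
pos [ 0.582  -0.2132  0.1349] rpy [ 3.1402e+00 -1.6000e-03  3.4210e-01] q [-0.37  0.55  1.71  0.    0.88  0.86] | az total 0.0022  shift total [-0.0018 -0.0001 -0.    ] min rows 0.03659077789531328
```

```bash
python3 -m pendant '-.0018 0 .01 0 0 0.002 1; 0 0 .009 0 0 0 1; 0 0 0 0 0 0 1; 0 0 0 0 0 0 1; 0 0 0 0 0 0 1'; python3 -m pendant '0 0 .0015 0 0 0 1;0 0 0 0 0 0 1; 0 0 0 0 0 0 1'; python3 -m pendant '0 0 .0012 0 0 0 1;0 0 0 0 0 0 1; 0 0 0 0 0 0 1';  python3 -m pendant '0 0 .0012 0 0 0 1;0 0 0 0 0 0 1; 0 0 0 0 0 0 1'
```

```text
t: 27.6
eef_pos: [0.5799, -0.2137, 0.1185]
tcp_rot: [3.142, -0.0, 0.341]
wrist_force: [0.0, 0.6, -1.6]
gripper_width: 0.636
gripper_force: 20.0
t: 27.9
eef_pos: [0.5798, -0.2137, 0.1173]
tcp_rot: [3.142, -0.0, 0.341]
wrist_force: [-0.0, 0.9, -0.8]
gripper_width: 0.634
gripper_force: 20.0
t: 28.2
eef_pos: [0.5799, -0.2137, 0.1164]
tcp_rot: [3.141, -0.0, 0.341]
wrist_force: [0.2, -0.9, -1.4]
gripper_width: 0.634
gripper_force: 20.0
t: 28.5
eef_pos: [0.58, -0.2137, 0.1164]
tcp_rot: [3.141, -0.0, 0.341]
wrist_force: [-2.0, 0.6, 8.8]
gripper_width: 0.635
gripper_force: 20.0
```

```bash
python3 -m pendant '0 0 0 0 0 0 -1;0 0 0 0 0 0 -1; 0 0 0 0 0 0 -1; 0 0 0 0 0 0 -1; 0 0 0 0 0 0 -1; 0 0 -.01 0 0 0 -1; 0 0 -.03 0 0 0 -1; 0 0 -.04 0 0 0 -1; 0 0 -.04 0 0 0 -1; 0 0 -.04 0 0 0 -1; 0 0 -.03 0 0 0 -1; 0 0 0 0 0 0 -1; 0 0 0 0 0 0 -1'
python3 - <<'E'
from h import *
c=cap("wrist"); cv2.imwrite("pics/w4.png",c["image"][60:260,150:420,::-1])
q=[a[0].mean(0) for a in blobs(c,*BL,30) if a[1]>=0]; print(q,[ray(c,a,.1)[0] for a in q]); print(case(c,.111)[2], plate(c,.045,(335,130))[0])
plan(.5,.36,.3,.341)
c=cap("top"); o=c["image"]; cv2.imwrite("pics/top2.png",o[:,:,::-1])
E
```

```text
t: 29.8
eef_pos: [0.5797, -0.2137, 0.2676]
tcp_rot: [3.141, -0.001, 0.341]
wrist_force: [-0.3, 0.1, 0.2]
gripper_width: 0.999
gripper_force: 0.0
[array([281.64864865, 133.21621622])] [array([ 0.63918317, -0.19148304,  0.1       ])]
((595.2003173828125, -207.86044311523438), (123.4432144165039, 55.064453125), 19.50530242919922) ((619.080810546875, -219.64593505859375), (408.13787841796875, 709.1593017578125), 10.18249797821045)
pos [ 0.5792 -0.2134  0.2665] rpy [-3.1408e+00  9.0000e-04  3.4090e-01] q [-0.37  0.39  1.63 -0.    1.13  0.86] | az total -0.0001  shift total [ 0.1464 -0.7086 -0.0418] min rows 14.172937988980753
```

View pics/top2.png

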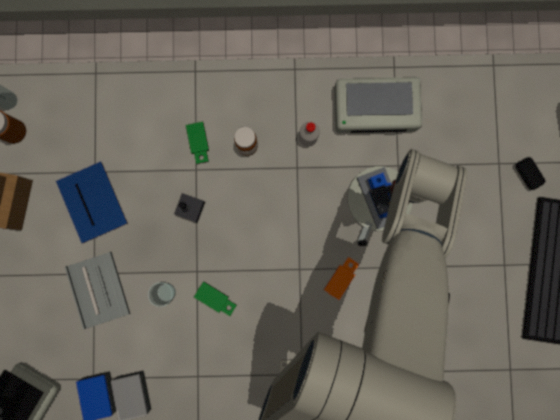

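All three cases are stacked, with eyelets at (639.2, -191.5). The top view shows no other blue case, and the stand and rod are still at (189,207). Next is the rod.

```bash
python3 -c "
from h import *
plan(.569,.364,.3,.341)"
```

```text
pos [ 0.579  -0.2133  0.266 ] rpy [-3.1401e+00  1.7000e-03  3.4100e-01] q [-0.37  0.39  1.63  0.    1.13  0.86] | az total -0.0001  shift total [ 0.2296 -0.6843 -0.0425] min rows 13.685967840614916
```

```bash
python3 -m pendant '0 0 -.0425 0 0 0 -1; .0135 -.0402 0 0 0 0 -1; .0135 -.0402 0 0 0 0 -1; .0135 -.0402 0 0 0 0 -1; .0135 -.0402 0 0 0 0 -1; .0135 -.0402 0 0 0 0 -1; .0135 -.0402 0 0 0 0 -1; .0135 -.0402 0 0 0 0 -1; .0135 -.0402 0 0 0 0 -1; .0135 -.0402 0 0 0 0 -1; .0135 -.0402 0 0 0 0 -1; .0135 -.0402 0 0 0 0 -1; .0135 -.0402 0 0 0 0 -1; .0135 -.0402 0 0 0 0 -1; .0135 -.0402 0 0 0 0 -1; .0135 -.0402 0 0 0 0 -1; .0135 -.0402 0 0 0 0 -1; .0135 -.0402 0 0 0 0 -1; 0 0 0 0 0 0 -1; 0 0 0 0 0 0 -1'
python3 - <<'E'
from h import *
plan(.569,.364,.3,.341)
c=cap("wrist"); np.savez("w5.npz",**c); cv2.imwrite("pics/w5.png",c["image"][:,:,::-1]); print(proj(c,[[.569,.364,.17],[.569,.364,.05]]))
E
```

```text
t: 31.9
eef_pos: [0.5692, 0.363, 0.2993]
tcp_rot: [3.141, 0.003, 0.343]
wrist_force: [0.3, 0.1, -0.0]
gripper_width: 1.002
gripper_force: 0.0
pos [0.5692 0.363  0.2993] rpy [3.1406 0.0032 0.3425] q [ 0.55  0.45  1.46 -0.    1.24  1.78] | az total 0.0031  shift total [ 0.0002 -0.0012 -0.0009] min rows 0.024579029521853545
[[281.59077025 205.16938802]
 [281.75007317 182.28876082]]
```

View pics/w5.png

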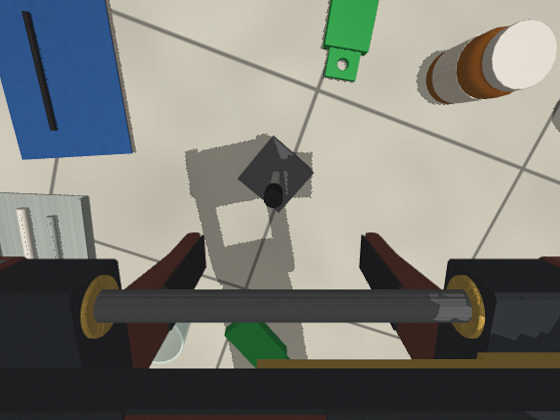

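The view shows the stand at (276,172), with the black grip's top disc around (273,196).

Run:
```python
from h import *
c=dict(np.load("w5.npz")); g=c["image"].max(2)[165:215,240:310].astype(int)
for r in range(14,46,2): print(r+165," ".join("%3d"%x for x in g[r,16:54:1]))
```

```text
179  57  56  56  57  58  58  56  55  56  55  56  56  57  55  60  76  87  89  89  89  89  86  82  71  54  57  56  56  66  93  91  86  54  56  56  57  58  58
181  56  56  56  56  56  57  57  58  55  57  56  57  55  55  62  87  89  90  89  90  87  86  82  68  55  57  57  57  56  74  89  64  55  56  57  56  56  57
183  57  57  57  57  56  57  56  57  57  57  58  57  57  54  48  51  50  42  40  44  54  63  75  67  57  56  58  56  66  92  90  80  54  59  56  55  58  57
185  57  56  56  57  57  57  57  57  56  57  56  44  30  24  18  26  20  25  23  23  23  21  23  32  50  58  57  56  53  67  88  63  55  57  57  58  56  55
187  57  56  57  56  56  55  59  58  57  54  37  22  24  23  24  23  25  25  22  23  23  24  22  25  23  38  59  58  60  67  65  55  56  57  56  57  56  58
189  57  55  55  57  57  56  56  58  55  42  22  23  24  26  22  25  24  21  22  24  24  23  25  26  24  24  42  59  57  67  94  86  54  55  57  57  56  58
191  60  56  56  54  56  57  56  58  53  22  24  22  25  31  30  30  32  30  30  30  29  29  25  24  21  22  35  57  55  54  64  79  54  57  57  59  56  54
193  54 
[... 695 characters left out ...]
  28  23  29  30  28  26  27  39  56  57  56  54  59 121 195 207 204 203 202
203 196 196 197 197 196 196 198 197 171  85  21  27  28  28  27  27  30  30  27  28  27  26  25  27  26  39  59  57  54  51  87 162 200 204 201 203 202 203
205 196 196 196 196 197 196 197 198 199 185  69  18  23  25  24  27  27  27  27  27  28  27  26  34  45  56  57  55  58 125 202 204 202 202 201 202 201 203
207 195 196 194 196 195 195 196 195 196 201 186 110 113 103  57  39  21  28  31  32  44  55  53  56  56  55  60  93 143 198 206 202 202 201 202 202 203 202
209 195 195 196 195 196 195 196 195 196 197 197 172 118 121 122 122 107  80  66  59  56  56  59  56  57  81 120 127 122 148 209 203 201 201 201 200 201 204
```

Run:
```python
from h import *
c=dict(np.load("w5.npz")); p=ray(c,(273,198.8),.17)[0]; print(p)
b=ray(c,[[238,178],[274,136],[313,173]],.05); print(b)
plan(p[0],p[1],.156,.341)
```

```text
[0.57197982 0.37326506 0.17      ]
[[0.55546038 0.41861925 0.05      ]
 [0.62039029 0.39244344 0.05      ]
 [0.59364655 0.33047975 0.05      ]]
pos [0.5695 0.3623 0.2997] rpy [3.1406e+00 2.7000e-03 3.4130e-01] q [ 0.55  0.45  1.46 -0.    1.24  1.78] | az total 0.0007  shift total [ 0.0076 -0.0119  0.1797] min rows 3.593140857007969
```

The stand centre agrees with the rod within 3 mm. I'll grasp it.

```bash
python3 -m pendant '.0076 -.0119 0 0 0 0 -1; 0 0 0 0 0 0 -1; 0 0 .04 0 0 0 -1; 0 0 .04 0 0 0 -1; 0 0 .04 0 0 0 -1; 0 0 .04 0 0 0 -1; 0 0 .0197 0 0 0 -1; 0 0 0 0 0 0 -1; 0 0 0 0 0 0 -1; 0 0 0 0 0 0 1; 0 0 0 0 0 0 1; 0 0 0 0 0 0 1; 0 0 0 0 0 0 1; 0 0 0 0 0 0 1; 0 0 0 0 0 0 1; 0 0 0 0 0 0 1; 0 0 0 0 0 0 1' 30
```

```text
t: 33.65
eef_pos: [0.5725, 0.3739, 0.1575]
tcp_rot: [3.142, 0.0, 0.341]
wrist_force: [-0.1, -0.2, -0.3]
gripper_width: 0.314
gripper_force: 0.0
```

```bash
python3 -m pendant '0 0 0 0 0 0 1; 0 0 0 0 0 0 1; 0 0 0 0 0 0 1; 0 0 0 0 0 0 1' 30; python3 -m pendant '0 0 -.01 0 0 0 1; 0 0 -.02 0 0 0 1; 0 0 -.02 0 0 0 1; 0 0 -.04 0 0 0 1; 0 0 -.04 0 0 0 1; 0 0 -.04 0 0 0 1;0 0 -.03 0 0 0 1; 0 0 0 0 0 0 1; 0 0 0 0 0 0 1'
python3 - <<'E'
from h import *
plan(.6395,-.1915,.32,.341)
c=cap("scene"); u,v=proj(c,[.572,.373,.25])[0].astype(int); print(u,v)
o=cv2.resize(c["image"][max(v-50,0):v+110,u-100:u+100],None,fx=3,fy=3,interpolation=cv2.INTER_CUBIC); cv2.imwrite("pics/s2.png",o[:,:,::-1])
E
```

```text
t: 34.05
eef_pos: [0.5726, 0.3739, 0.1576]
tcp_rot: [3.142, 0.0, 0.341]
wrist_force: [1.0, -0.1, -0.7]
gripper_width: 0.2
gripper_force: 30.0
t: 34.95
eef_pos: [0.5724, 0.3739, 0.3184]
tcp_rot: [-3.141, -0.001, 0.341]
wrist_force: [0.5, -0.1, -1.6]
gripper_width: 0.196
gripper_force: 30.0
pos [0.5724 0.3739 0.3184] rpy [-3.1413e+00 -1.2000e-03  3.4100e-01] q [0.56 0.44 1.42 0.   1.27 1.79] | az total -0.0001  shift total [-0.1573  0.6941 -0.0021] min rows 13.882141922149316
390 208
```

View pics/s2.png

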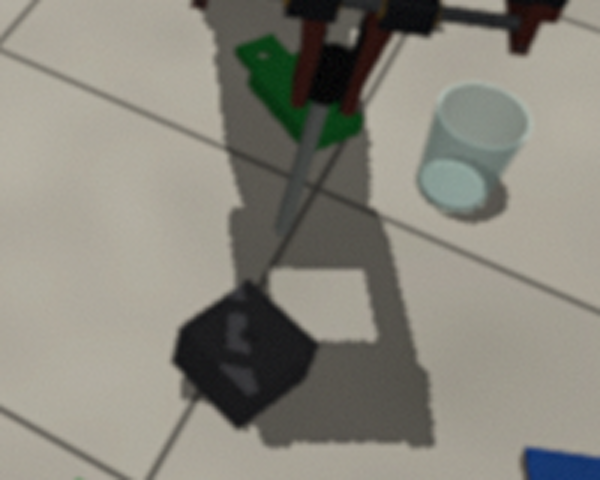

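The rod is lifted out of the stand with its tip at crop (280,230), full-image (383,235). Next I'll check its tilt.

Run:
```python
from h import *
c=cap("scene"); print(proj(c,[[.572,.374,.171],[.572,.374,.297],[.572,.374,.331]]))
c=cap("top"); print(proj(c,[[.572,.374,.171]]))
w=cap("wrist"); a,b=proj(w,[[.572,.374,.171],[.572,.374,.297]]); print(a,b)
g=w["image"].max(2); u,v=a.astype(int); np.savez("w6.npz",**w); cv2.imwrite("pics/w6.png",cv2.resize(w["image"][100:300,190:390],None,fx=3,fy=3,interpolation=cv2.INTER_CUBIC)[:,:,::-1])
```

```text
[[382.80461964 235.28118529]
 [396.73362043 190.35708081]
 [401.18998712 175.98431383]]
[[181.29721138 204.04574562]]
[282.29304847 200.91891863] [282.33402202 253.46476536]
```

View pics/w6.png

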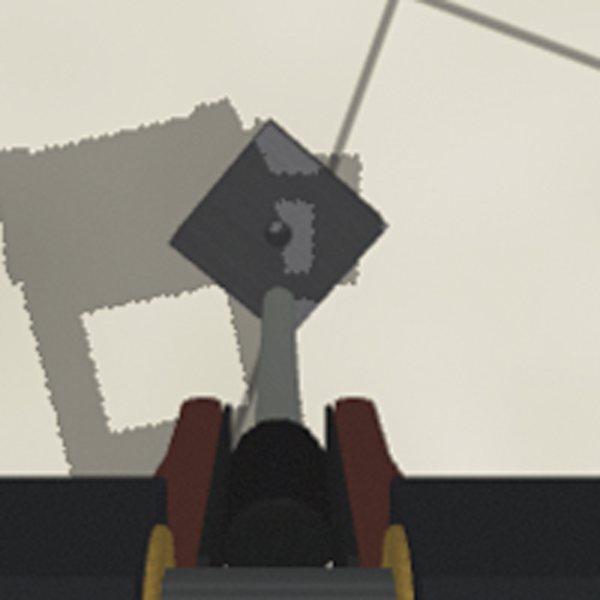

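The tip matches a vertical rod under the TCP in both views, within 2 px. I'll move it over the socket.

```bash
python3 -m pendant '-.0087 .0386 0 0 0 0 1; -.0087 .0386 0 0 0 0 1; -.0087 .0386 0 0 0 0 1; -.0087 .0386 0 0 0 0 1; -.0087 .0386 0 0 0 0 1; -.0087 .0386 0 0 0 0 1; -.0087 .0386 0 0 0 0 1; -.0087 .0386 0 0 0 0 1; -.0087 .0386 0 0 0 0 1; -.0087 .0386 0 0 0 0 1; -.0087 .0386 0 0 0 0 1; -.0087 .0386 0 0 0 0 1; -.0087 .0386 0 0 0 0 1; -.0087 .0386 0 0 0 0 1; -.0087 .0386 0 0 0 0 1; -.0087 .0386 0 0 0 0 1; -.0087 .0386 0 0 0 0 1; -.0087 .0379 0 0 0 0 1; 0 0 0 0 0 0 1; 0 0 0 0 0 0 1'; python3 -m pendant '0 0 .03 0 0 0 1; 0 0 .02 0 0 0 1; 0 0 0 0 0 0 1; 0 0 0 0 0 0 1; 0 0 0 0 0 0 1'
python3 - <<'E'
from h import *
plan(.6393,-.1915,.32,.341)
w=cap("wrist"); z=status.observe()["eef_pos"][2]-.1475; a=proj(w,[[.6393,-.1915,z],[.6393,-.1915,.1],[.6393,-.1915,.05]]); print(z,a)
cv2.imwrite("pics/w7.png",cv2.resize(w["image"][100:300,190:390],None,fx=3,fy=3,interpolation=cv2.INTER_CUBIC)[:,:,::-1])
E
```

```text
t: 37.15
eef_pos: [0.6396, -0.1915, 0.3161]
tcp_rot: [-3.14, 0.002, 0.339]
wrist_force: [-0.7, -1.1, -0.7]
gripper_width: 0.2
gripper_force: 30.0
t: 37.65
eef_pos: [0.6407, -0.1909, 0.2784]
tcp_rot: [3.141, -0.001, 0.341]
wrist_force: [0.3, -0.4, -1.8]
gripper_width: 0.198
gripper_force: 30.0
pos [ 0.6407 -0.1909  0.2784] rpy [ 3.1409e+00 -1.0000e-03  3.4150e-01] q [-0.31  0.45  1.5   0.    1.19  0.92] | az total 0.0010  shift total [-0.0019  0.0001 -0.0519] min rows 1.038962392613918
0.1311183908432166 [[282.79607496 202.84883004]
 [282.74308527 196.00529386]
 [282.67586224 187.32354227]]
```

View pics/w7.png

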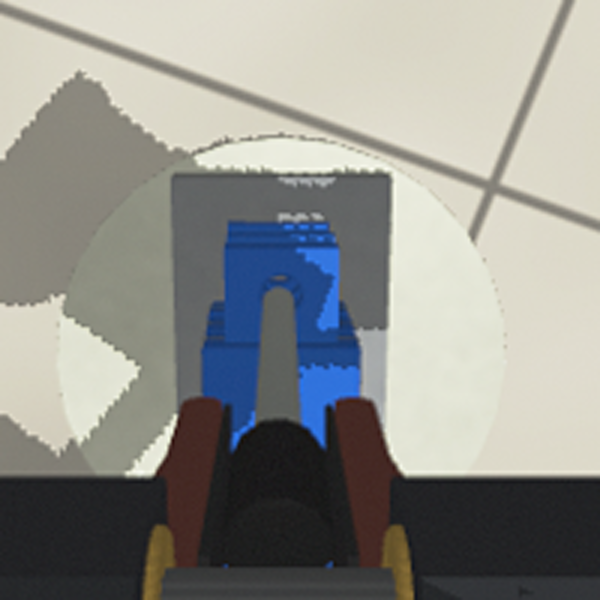

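The view shows the rod tip at crop (278,297), directly over the eyelet at (281,292). I'll fine-correct and descend step by step.

```bash
python3 -m pendant '-.0017 .0005 .01 0 0 0 1; 0 0 .01 0 0 0 1; 0 0 .01 0 0 0 1; 0 0 0 0 0 0 1; 0 0 0 0 0 0 1'; python3 -m pendant '0 0 .008 0 0 0 1; 0 0 .008 0 0 0 1; 0 0 .008 0 0 0 1; 0 0 0 0 0 0 1'; python3 -m pendant '0 0 .008 0 0 0 1; 0 0 .008 0 0 0 1; 0 0 .008 0 0 0 1; 0 0 0 0 0 0 1;0 0 0 0 0 0 1'
```

```text
t: 38.2
eef_pos: [0.6388, -0.1921, 0.253]
tcp_rot: [-3.141, 0.001, 0.341]
wrist_force: [-0.0, -1.1, -1.0]
gripper_width: 0.195
gripper_force: 30.0
t: 38.6
eef_pos: [0.6384, -0.1918, 0.2329]
tcp_rot: [-3.14, 0.002, 0.341]
wrist_force: [-0.3, -0.7, -0.9]
gripper_width: 0.197
gripper_force: 30.0
t: 39.1
eef_pos: [0.639, -0.192, 0.2149]
tcp_rot: [-3.141, 0.0, 0.341]
wrist_force: [-0.8, 0.9, -1.2]
gripper_width: 0.201
gripper_force: 30.0
```

```bash
python3 -m pendant '0 0 .008 0 0 0 1; 0 0 .008 0 0 0 1; 0 0 .006 0 0 0 1; 0 0 0 0 0 0 1;0 0 0 0 0 0 1'; python3 -m pendant '0 0 .004 0 0 0 1; 0 0 .004 0 0 0 1; 0 0 0 0 0 0 1;0 0 0 0 0 0 1';  python3 -m pendant '0 0 .004 0 0 0 1; 0 0 .004 0 0 0 1; 0 0 0 0 0 0 1;0 0 0 0 0 0 1'
```

```text
t: 39.6
eef_pos: [0.6391, -0.192, 0.1974]
tcp_rot: [-3.141, 0.0, 0.341]
wrist_force: [-0.9, 0.5, -1.1]
gripper_width: 0.201
gripper_force: 30.0
t: 40.0
eef_pos: [0.6391, -0.192, 0.1911]
tcp_rot: [-3.142, -0.0, 0.341]
wrist_force: [-0.0, 0.7, -1.2]
gripper_width: 0.201
gripper_force: 30.0
t: 40.4
eef_pos: [0.6388, -0.1921, 0.1844]
tcp_rot: [-3.141, 0.001, 0.341]
wrist_force: [-0.2, -0.3, -1.3]
gripper_width: 0.198
gripper_force: 30.0
```

```bash
python3 -m pendant '0 0 .004 0 0 0 1; 0 0 .003 0 0 0 1; 0 0 0 0 0 0 1;0 0 0 0 0 0 1'; python3 -m pendant '0 0 .0025 0 0 0 1; 0 0 0 0 0 0 1;0 0 0 0 0 0 1';  python3 -m pendant '0 0 .002 0 0 0 1; 0 0 0 0 0 0 1;0 0 0 0 0 0 1'; python3 -m pendant '0 0 .002 0 0 0 1; 0 0 0 0 0 0 1;0 0 0 0 0 0 1'
```

```text
t: 40.8
eef_pos: [0.6389, -0.192, 0.1789]
tcp_rot: [-3.141, 0.0, 0.341]
wrist_force: [-0.7, -1.8, -1.5]
gripper_width: 0.201
gripper_force: 30.0
t: 41.1
eef_pos: [0.639, -0.1921, 0.177]
tcp_rot: [-3.142, 0.0, 0.341]
wrist_force: [-1.2, -1.9, -2.4]
gripper_width: 0.198
gripper_force: 30.0
t: 41.4
eef_pos: [0.639, -0.1921, 0.1755]
tcp_rot: [3.142, 0.0, 0.341]
wrist_force: [-2.0, -0.9, -1.5]
gripper_width: 0.197
gripper_force: 30.0
t: 41.7
eef_pos: [0.6395, -0.1922, 0.1751]
tcp_rot: [3.141, -0.001, 0.341]
wrist_force: [-1.9, -1.0, 6.6]
gripper_width: 0.197
gripper_force: 30.0
```

It bottomed at tip ≈ 0.028, which is 17 mm deep. I'll release it, rise and look at the handle.

```bash
python3 -m pendant '0 0 0 0 0 0 -1;0 0 0 0 0 0 -1; 0 0 0 0 0 0 -1; 0 0 0 0 0 0 -1; 0 0 0 0 0 0 -1; 0 0 0 0 0 0 -1; 0 0 -.02 0 0 0 -1; 0 0 -.04 0 0 0 -1; 0 0 -.04 0 0 0 -1;0 0 0 0 0 0 -1; 0 0 0 0 0 0 -1'
python3 - <<'E'
from h import *
A=np.array([.5922,-.2088]); th=np.arctan2(-.1916+.2088,.6395-.5922)+3*np.pi/4; H=A+.15*np.array([np.cos(th),np.sin(th)]); print(th,H)
plan(H[0],H[1],.28,th-np.pi/2)
plan(H[0],H[1],.28,th-np.pi)
w=cap("wrist"); cv2.imwrite("pics/w8.png",w["image"][:,:,::-1])
c=cap("scene"); u,v=proj(c,[.59,-.21,.1])[0].astype(int)
o=cv2.resize(c["image"][v-70:v+50,u-80:u+80],None,fx=5,fy=5,interpolation=cv2.INTER_CUBIC); cv2.imwrite("pics/s3.png",o[:,:,::-1])
E
```

```text
t: 42.8
eef_pos: [0.6395, -0.1922, 0.2558]
tcp_rot: [3.14, -0.002, 0.341]
wrist_force: [0.1, 0.3, -0.9]
gripper_width: 0.997
gripper_force: 0.0
2.7049654937762524 [ 0.45627253 -0.14536718]
pos [ 0.6395 -0.1922  0.2558] rpy [ 3.14e+00 -2.20e-03  3.41e-01] q [-0.31  0.47  1.52  0.    1.14  0.92] | az total -1.5864  shift total [-0.0438 -0.2323 -0.0303] min rows 4.6464218257083605
pos [ 0.6395 -0.1922  0.2558] rpy [ 3.14e+00 -2.20e-03  3.41e-01] q [-0.31  0.47  1.52  0.    1.14  0.92] | az total 1.5552  shift total [-0.2323  0.0438 -0.0303] min rows 4.6464218257083605
```

View pics/s3.png

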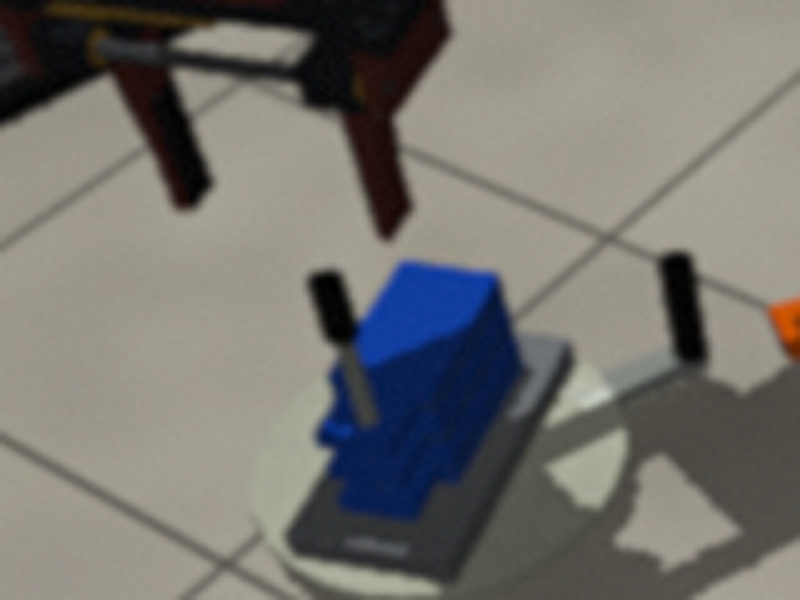

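The rod is home and free (crop 335,300), with the stack square. The handle is at crop (680,300), predicted at (0.456, -0.145). I'll turn the tool radially and go above the handle.

```bash
python3 -m pendant '0 0 -.03 0 0 0 -1; 0 0 0 0 0 .26 -1; 0 0 0 0 0 .26 -1; 0 0 0 0 0 .26 -1; 0 0 0 0 0 .26 -1; 0 0 0 0 0 .26 -1; 0 0 0 0 0 .255 -1; -.0332 .0063 0 0 0 0 -1; -.0332 .0063 0 0 0 0 -1; -.0332 .0063 0 0 0 0 -1; -.0332 .0063 0 0 0 0 -1; -.0332 .0063 0 0 0 0 -1; -.0332 .0063 0 0 0 0 -1; -.0332 .0063 0 0 0 0 -1; 0 0 0.05 0 0 0 -.14; 0 0 0.03 0 0 0 -.14; 0 0 0 0 0 0 -.14; 0 0 0 0 0 0 -.14; 0 0 0 0 0 0 -.14'
python3 - <<'E'
from h import *
plan(.4563,-.1454,.072,-.437)
w=cap("wrist"); print(proj(w,[[.4563,-.1454,.095],[.4563,-.1454,.04],[.6395,-.1916,.188],[.6395,-.1916,.111]])); cv2.imwrite("pics/w9.png",w["image"][:,:,::-1])
E
```

```text
t: 44.8
eef_pos: [0.4563, -0.1457, 0.2148]
tcp_rot: [-3.141, -0.001, -0.437]
wrist_force: [-0.0, -0.7, 0.6]
gripper_width: 0.595
gripper_force: 0.0
pos [ 0.4563 -0.1457  0.2148] rpy [-3.1415e+00 -1.0000e-03 -4.3650e-01] q [-0.33  0.25  1.97  0.    0.92  1.67] | az total 0.0009  shift total [-0.0002 -0.0003  0.1785] min rows 3.5696838669720923
[[ 282.78039554  208.18659523]
 [ 282.74042916  195.03077737]
 [ 200.41809466 -154.06039296]
 [ 230.07331483  -51.87227742]]
```

View pics/w9.png

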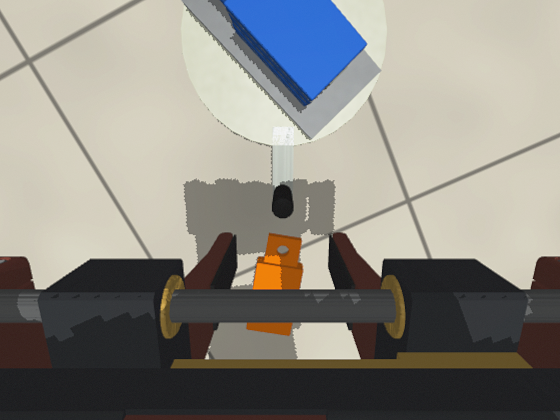

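The handle top is at (282,207), exactly as predicted. I'll straddle it and begin the turn.

```bash
python3 -m pendant '0 0 .03 0 0 0 -.14; 0 0 .04 0 0 0 -.14; 0 0 .04 0 0 0 -.14; 0 0 .04 0 0 0 -.14; 0 0 .028 0 0 0 -.14; 0 0 0 0 0 0 .3; 0 0 0 0 0 0 .3; 0 0 0 0 0 0 .3; 0 0 0 0 0 0 .3' 10
python3 -m pendant '.0002 .0056 0 0 0 -.06 .3; .0002 .0056 0 0 0 -.06 .3; .0002 .0056 0 0 0 -.06 .3; .0002 .0056 0 0 0 -.06 .3; 0.0002 .0056 0 0 0 -.06 .3; .0002 .0056 0 0 0 -.06 .3'
```

```text
t: 45.75
eef_pos: [0.4567, -0.1458, 0.073]
tcp_rot: [-3.141, -0.003, -0.437]
wrist_force: [-0.7, -0.5, -0.2]
gripper_width: 0.354
gripper_force: 0.0
t: 46.35
eef_pos: [0.4473, -0.1711, 0.0726]
tcp_rot: [3.142, -0.001, -0.255]
wrist_force: [0.8, 1.7, 1.3]
gripper_width: 0.35
gripper_force: 0.6
```

```bash
python3 -m pendant '.00034 .01124 0 0 0 -.12 .3; .00034 .01124 0 0 0 -.12 .3; .00034 .01124 0 0 0 -.12 .3; .00034 .01124 0 0 0 -.12 .3; .00034 .01124 0 0 0 -.12 .3; .00034 .01124 0 0 0 -.12 .3; .00034 .01124 0 0 0 -.12 .3; .00034 .01124 0 0 0 -.12 .3; .00034 .01124 0 0 0 -.12 .3; .00034 .01124 0 0 0 -.12 .3; .00034 .01124 0 0 0 -.12 .3; .00034 .01124 0 0 0 -.12 .3; .00034 .01124 0 0 0 -.12 .3; .00034 .01124 0 0 0 -.12 .3'
python3 - <<'E'
from h import *
c=cap("top"); cv2.imwrite("pics/top3.png",c["image"][:,:,::-1]); p=status.observe()["eef_pos"][:2]-[.5922,-.2088]; print(np.hypot(*p),np.arctan2(p[1],p[0])+2*np.pi-2.705)
E
```

```text
t: 47.75
eef_pos: [0.4671, -0.2919, 0.0726]
tcp_rot: [3.141, -0.0, 0.586]
wrist_force: [0.3, 1.1, 0.6]
gripper_width: 0.353
gripper_force: 0.6
0.14986385971897015 1.0348041544014115
```

```bash
python3 -m pendant '.0002 .0056 0 0 0 -.06 .3; .0002 .0056 0 0 0 -.06 .3; .0002 .0056 0 0 0 -.06 .3; .0002 .0056 0 0 0 -.06 .3; .0002 .0056 0 0 0 -.06 .3; .0002 .0056 0 0 0 -.06 .3; 0 0 0 0 0 0 .3'; python3 -m pendant '.0002 .0056 0 0 0 -.06 .3; .0002 .0056 0 0 0 -.06 .3; 0 0 0 0 0 0 .3'; python3 -m pendant '.0002 .0056 0 0 0 -.06 .3; .0002 .0056 0 0 0 -.06 .3; 0 0 0 0 0 0 .3'
```

```text
t: 48.5
eef_pos: [0.4845, -0.3125, 0.0724]
tcp_rot: [3.14, -0.0, 0.763]
wrist_force: [0.7, 0.2, 0.2]
gripper_width: 0.348
gripper_force: 0.0
t: 48.8
eef_pos: [0.4909, -0.3185, 0.0721]
tcp_rot: [3.141, -0.0, 0.822]
wrist_force: [-0.6, -0.3, -0.3]
gripper_width: 0.351
gripper_force: 0.0
t: 49.1
eef_pos: [0.498, -0.3243, 0.072]
tcp_rot: [3.14, -0.0, 0.882]
wrist_force: [-0.3, -0.0, -0.0]
gripper_width: 0.353
gripper_force: 0.0
```

```bash
for i in 1; do python3 -m pendant '.0002 .0056 0 0 0 -.06 .3; .0002 .0056 0 0 0 -.06 .3; 0 0 0 0 0 0 .3'; python3 -m pendant '.0001 .0037 0 0 0 -.04 .3; .0001 .0037 0 0 0 -.04 .3; 0 0 0 0 0 0 .3';  python3 -m pendant '.0001 .0037 0 0 0 -.04 .3; .0001 .0037 0 0 0 -.04 .3; 0 0 0 0 0 0 .3'; done
python3 - <<'E'
from h import *
p=status.observe()["eef_pos"][:2]-[.5922,-.2088]; print(np.hypot(*p),np.arctan2(p[1],p[0])+2*np.pi-2.705)
w=cap("wrist"); cv2.imwrite("pics/w10.png",w["image"][:,:,::-1])
E
```

```text
t: 49.4
eef_pos: [0.5051, -0.3296, 0.0719]
tcp_rot: [3.14, -0.0, 0.942]
wrist_force: [0.1, 0.1, -0.5]
gripper_width: 0.351
gripper_force: 0.0
t: 49.7
eef_pos: [0.5077, -0.3312, 0.0712]
tcp_rot: [-3.136, -0.0, 0.984]
wrist_force: [-6.3, 4.8, 6.4]
gripper_width: 0.356
gripper_force: 4.0
t: 50.0
eef_pos: [0.5098, -0.3319, 0.0707]
tcp_rot: [-3.128, -0.001, 1.024]
wrist_force: [-15.4, 12.8, 14.8]
gripper_width: 0.399
gripper_force: 10.0
0.14816188506543684 1.417721637214001
```

View pics/w10.png

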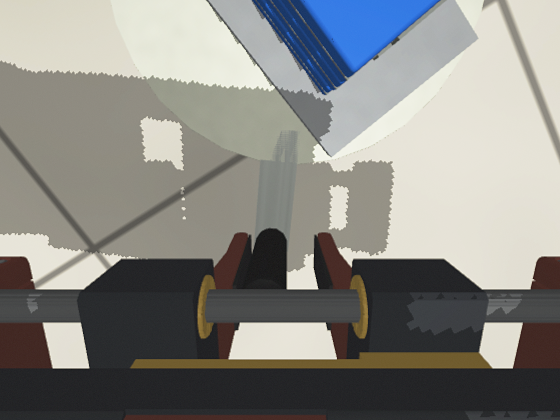

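The force rose to about 20 N, far above the 2 N click, so this is the far stop. The post is at (268,255) against the left finger. I'll open, retreat and check.

```bash
python3 -m pendant '0 -.006 0 0 0 0 -.14; 0 0 0 0 0 0 -.14; 0 0 0 0 0 0 -.14; 0 0 0 0 0 0 -.14; 0 0 -.02 0 0 0 -.14; 0 0 -.04 0 0 0 -.14; 0 0 -.05 0 0 0 -.14; 0 0 -.05 0 0 0 -.14; 0 0 -.05 0 0 0 -.14; 0 0 0 0 0 0 -.14; 0 0 0 0 0 0 -.14'
python3 - <<'E'
from h import *
plan(.6,-.21,.3,1.03)
w=cap("wrist"); cv2.imwrite("pics/w11.png",w["image"][:,:,::-1])
r,k=plate(w,.045,(430,90)); print(r)
E
```

```text
t: 51.15
eef_pos: [0.5111, -0.3337, 0.2416]
tcp_rot: [3.138, 0.0, 1.023]
wrist_force: [-0.9, 0.4, -0.8]
gripper_width: 0.57
gripper_force: 0.0
pos [ 0.5111 -0.3337  0.2416] rpy [3.1382e+00 2.0000e-04 1.0235e+00] q [-0.6   0.4   1.67 -0.    1.07 -0.05] | az total -0.0131  shift total [ 0.1897  0.0156 -0.073 ] min rows 3.794912155353323
((508.9644775390625, -333.7467041015625), (379.0623779296875, 679.2841796875), 58.67728042602539)
```

View pics/w11.png

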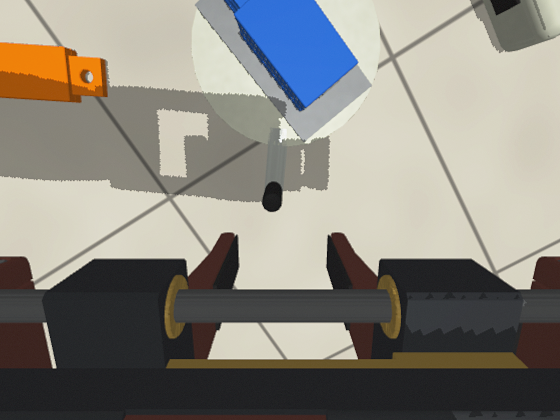

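The handle stays at about (272,198) at the stop, and the column still looks square. I've now used up the picture allowance (slightly exceeded it, in fact), so the final checks will be numeric from above.

```bash
python3 -m pendant '0 0 -.05 0 0 0 -1; 0 0 -.05 0 0 0 -1; .038 .0031 0 0 0 0 -1; .038 .0031 0 0 0 0 -1; .038 .0031 0 0 0 0 -1; .038 .0031 0 0 0 0 -1; .038 .0031 0 0 0 0 -1; 0 0 0 0 0 0 -1; 0 0 0 0 0 0 -1'
python3 - <<'E'
from h import *
w=cap("wrist"); print(status.observe()["eef_pos"], status.observe()["wrist_force"])
m=cv2.inRange(w["hsv"],*BL); k=max(cv2.findContours(m,0,1)[0],key=cv2.contourArea)[:,0]; print("case",cv2.minAreaRect((ray(w,k,.111)[:,:2]*1000).astype(np.float32)))
g=k.mean(0).astype(int)
# plate: grey (b-r>-7) or blue pixels inside disc
a,=proj(w,[.5922,-.2088,.045]); im=w["image"].astype(int); P=((im[...,2]-im[...,0])>-7).astype(np.uint8); d=np.zeros_like(P); cv2.circle(d,tuple(int(x) for x in a),int(.098*306/.4*1.0),1,-1)
P=cv2.morphologyEx(P&d,cv2.MORPH_OPEN,np.ones((5,5))); q=max(cv2.findContours(P,0,1)[0],key=cv2.contourArea)[:,0]; r=cv2.minAreaRect((ray(w,q,.045)[:,:2]*1000).astype(np.float32)); print("plate",r)
b=cv2.inRange(w["image"],(0,0,0),(45,45,45)); b[240:]=0
for c in cv2.findContours(b,0,1)[0]:
    if cv2.contourArea(c)>40: print("dark",c[:,0].mean(0),cv2.boundingRect(c),ray(w,c[:,0].mean(0),.17)[0],ray(w,c[:,0].mean(0),.095)[0])
c=cap("top"); 
for n,uv,z in [("solv",(311,127),.15)]: pass
E
```

```text
t: 52.1
eef_pos: [0.5998, -0.2095, 0.3178]
tcp_rot: [-3.139, 0.001, 1.025]
wrist_force: [0.4, -0.2, -0.2]
gripper_width: 1.0
gripper_force: 0.0
[ 0.59950235 -0.21011723  0.31816043] [-0.08243381 -0.40768532  0.25297926]
case ((592.1509399414062, -204.71481323242188), (57.44822311401367, 124.12017059326172), 7.995892524719238)
plate ((591.966796875, -208.63134765625), (90.04353332519531, 169.65928649902344), 8.374045372009277)
dark [243.24137931 170.56896552] (233, 160, 21, 23) [ 0.58323773 -0.16486441  0.17      ] [ 0.56965517 -0.16831228  0.095     ]
dark [413.08695652  98.17391304] (381, 36, 66, 122) [ 0.74719072 -0.1892048   0.17      ] [ 0.7764225  -0.19900887  0.095     ]
```

The plate turned 1.376 rad to a hard stop, so it started at about 0.195. The column is centred where expected and the rod is upright. Handing in.

```bash
python3 -c "
from bench import ticket
print(ticket.finish_job())"
```

```text
the job is handed in; nothing more can be done
None
```

The job is handed in with no verdict returned: three blue cases stacked over the socket, the rod pushed home and released, then the carousel turned to a hard stop I take to be the far one (1.376 rad turned, start angle never measured); I viewed 16 pictures, over the limit of 14.

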